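# Fetch the cup from behind the drying vases

### The job

The small cup at the back of the drying board is ready for trimming, but the three tall vases stand around it. First set all three vases upright on the empty side board without shifting the cup, then set the cup upright on the centre of the banding wheel, and only then put each vase back upright in the middle of the same plaster bat it stood on at the start. Set everything down gently, tip nothing over, and leave the other things on the table alone.

Things in the scene. Friction and masses are not known exactly. Their poses are not given: they have to be found in the camera images.
- bottle_vase: Leather-hard clay bottle vase, 150 mm tall, round: foot 56 mm, belly 68 mm across from 30 to 55 mm up, tapering to 36 mm at 90 mm up, then a straight neck 36 mm across up to the top; closed at the mouth (dark spot). About 0.35 kg. Origin at the centre of its underside, z up along its axis.
- round_vase: Leather-hard clay cylinder vase, 145 mm tall, 52 mm across (54 at the foot), open at the top with a 5 mm wall. About 0.32 kg. Origin at the centre of its underside, z up along its axis.
- square_vase: Leather-hard clay vase of square section, 140 mm tall, 46 x 46 mm, open at the top with a 6 mm wall. About 0.32 kg. Origin at the centre of its underside, z up, x and y square to its faces.
- cup: Small clay cup, the one low pot on the drying board: 50 mm tall, foot 40 mm across, 56 mm across from 22 mm up to the rim, wall 5 mm. About 0.12 kg. Origin at the centre of its underside, z up.
- drying_board: Fixed plywood board 195 (x) x 285 (y) x 18 mm with four white plaster bats 84 mm across, tops 26 mm above the table. Origin on its underside, 120 mm from the edge nearest the robot (-x), midway in y. Bat centres (x, y) mm: (-68, 0), (20, 88), (20, -88), one vase on each, within 6 mm of the centre (which vase varies: remember it); (20, 0): the cup.
- side_board: Fixed, empty brown wooden board 300 (x) x 120 (y) x 18 mm, to the left or to the right of the drying board: the side area for the vases. They may stand anywhere on it, at any turn, with their centres at least 10 mm in from its edges; there is room for three in a row along its x. Origin at the centre of its underside, top 18 mm above the table.
- wheel: Fixed banding wheel (it does not turn): a round aluminium head 170 mm across and 14 mm thick on a dark stem, top face 60 mm above the table, a small dark dot at its centre. On the other side of the drying board from the side board. Origin at the centre of its underside, on its axis.
- plaster_block: Bystander: loose white plaster block 60 x 90 x 45 mm beyond the drying board. Origin at the centre of its underside.
- spray_bottle: Bystander: loose green bottle with a black cap, 56 mm across, 130 mm tall, beyond the drying board. Origin at the centre of its underside.
- slip_bowl: Bystander: loose clay bowl 80 mm across, 40 mm tall, beyond the drying board. Origin at the centre of its underside.
There are look-alikes about, which are no part of the job. Leave any red look-alike of the cup alone.

How it is judged:
By the outcome, as a careful person would: the job done as asked, in the order asked, and still so for the second after the job is handed in, with the robot touching nothing.
It also fails if it takes over 136 s, if anything falls off the work surface, if the arm or the gripper's body presses on something with over 40 N, if the wrist force passes 120 N, or if a joint passes its speed limit or range.

### The arm

A 7-joint arm with a two-finger parallel gripper is mounted at the origin on the work surface. World frame = base frame: x ahead of the robot, y to its left, z up, the work surface at z = 0. Lengths are in m, angles in rad, forces in N, time in s.
With the tool pointing down it reaches from about 0.425 to 0.875 m from the base axis. Payload 4.7 kg.
Tool frame: the origin (TCP) lies on the centre line of the jaws, within the pads' length; the fingertips stand 22 mm ahead of it and the grasp point (between the pads) lies 3 mm ahead of it (ctrl.tcp_to_tips is the z of the fingertips in the tool frame, in m); z points along the fingers, y is the direction in which the jaws open and shut (so a half turn about z gives the same grasp; the last joint's range is limited). The gripper opens to 87 mm and grips with 3 to 60 N. Pads are 19 mm wide; open, the fingers measure 117 mm over their backs; the gripper's body (75 mm by 190 mm) begins 51 mm behind the grasp point.
Start: joints at [-1.293, 0.321, -0.07, 1.45, 0.023, 1.371, -0.057], TCP at [0.17, 0.628, 0.245] pointing down, gripper open.
Joint ranges: [-2.86, 2.86], [-0.3, 2.09], [-1.38, 1.24], [0.06, 2.45], [-1.56, 4.7], [0.09, 2.05], [-2.69, 2.69]. Speed limits (rad/s): [2.57, 2.57, 3.14, 3.14, 3.14, 3.14, 3.14].

### API

Orientations are given as a rotation vector (axis times angle).
In Python, from bench import ctrl, cams gives the robot as it stands.
- The arm moves only by the tool move_arm, never from a script. Its argument "deltas" is a list of rows, each an object with "linear": the shift along the tool's x, y, z as a fraction of full scale, a list of three; "turn": the turn, a rotation vector about the tool's x, y, z as a fraction of full scale, a list of three; "claw": the closure, from 0 (fully open) to 1 (shut). In form: [{"linear": [tx, ty, tz], "turn": [wx, wy, wz], "claw": claw}, ...]. A call has 1 to 20 rows; each row shifts and turns the commanded pose from where the row before left it, along the tool's axes as they then stand; what a row does not reach is not made up. Full scale, the value 1, is 0.03 m for a shift and 4 degrees for a turn. A row lasts 1/12 s, in which the tool goes at most 41.7 mm and 7.16 degrees, less where a joint would pass 70% of its speed; a pose out of reach is approached as far as the arm can. A call with a number of a shift or a turn outside -1 to 1 is refused whole. A call with a gripper value outside its range is refused whole. The fingers move at their own pace and stop on an object; "grip_force" is the grip in N (left out, the last holds). Time passes only in rows, so rows that do not move let the fingers close. It gives the time, the measured TCP pose, the force and the opening at its end, in the units of the state.
- ctrl.get_state(): the state, without advancing time (a new reading comes with each control period).
- cams.get_image(name): name is "scene" or "top"; returns a dict with "image" (480x640x3 uint8, red, green, blue), "K" (3x3 intrinsics, pixels), "world_from_camera" (4x4, takes a point from camera to world coordinates). Camera axes: x right, y down, z forward; pixel columns grow to the right and rows downward; lengths in m; the calibration is good to about 2 mm. A picture is of the moment at which its call begins. There is no depth.
- ctrl.close_job(): hands the job in, once; it reports no verdict.
The state is a dict: "time": time; "joint_positions": joint angles; "qd": joint speeds; "joint_torque": joint torques, N m; "position": TCP position; "tool_rot": TCP orientation; "ft_force": force on the tool from outside, world axes, zero at the start; "torque": the same for the moment, N m; "grip_width": opening from 0.0 (shut) to 1.0 (fully open).
Only numpy, scipy, OpenCV 4.12 (cv2) and the standard library are available. Lean on these libraries where they do the work, as an engineer would, in place of code of your own. Each camera call takes 0.05 s, during which the arm holds its last target. There are 200 camera calls.

## Working session

There is one attempt and no reset: what is moved stays moved. The work goes in short steps, Python scripts to look and compute and a tool call to move; the robot and the scene stay as the last step left them, time stands still between calls to the robot, and variables do not carry over. Pictures are saved under pics/ and viewed, about 12 in all and at most 16, crops included, and the job is handed in when it is done.

Besides the shell and the picture viewer there is one more tool, called after "Call:" as name(argument=value, ...) on one line, values as JSON. move_arm: Moves the arm, as the interface text tells. Shift numbers are shares of 0.03 m and turn numbers shares of 4 degrees, none past 1 either way. Its arguments: {"type":"object","properties":{"deltas":{"type":"array"},"grip_force":{"type":"number"}},"required":["deltas"]}

```bash
mkdir -p pics; python3 - <<'E'
from bench import ctrl,cams
import cv2,numpy as np
for n in("scene","top"):
    d=cams.get_image(n); cv2.imwrite(f"pics/{n}0.png",d["image"][:,:,::-1]); np.savez(f"{n}.npz",**{k:np.array(d[k]) for k in d})
    print(n,d["K"],np.round(d["world_from_camera"],4))
s=ctrl.get_state();print(s)
print(ctrl.tcp_to_tips)
E
```

```text
scene [[533.29295244   0.         319.9554123 ]
 [  0.         533.29295244 239.6030837 ]
 [  0.           0.           1.        ]] [[ 0.7967  0.3591 -0.4861  1.1749]
 [ 0.6042 -0.4947  0.6247 -0.7644]
 [-0.0161 -0.7914 -0.6111  0.8096]
 [ 0.      0.      0.      1.    ]]
top [[475.91621335   0.         324.80191898]
 [  0.         475.91621335 246.46896832]
 [  0.           0.           1.        ]] [[-0.0121 -0.9917  0.1281  0.4467]
 [-0.9994  0.0161  0.03   -0.011 ]
 [-0.0318 -0.1277 -0.9913  1.0214]
 [ 0.      0.      0.      1.    ]]
{'time': 0.1, 'joint_positions': array([-1.29290141,  0.32172178, -0.07007489,  1.45153004,  0.02258793,
        1.37079543, -0.05690297]), 'qd': array([-8.24125268e-04, -2.17954348e-03, -5.74680479e-04, -2.55979703e-03,
       -9.65624868e-05,  6.93882369e-04,  7.33854192e-05]), 'joint_torque': array([-4.23030096e-04, -4.92573988e+01, -4.06054202e-01, -3.13400280e+01,
       -6.41120598e-02,  3.93957202e-02,  8.07099923e-05]), 'position': array([0.16941498, 0.62707114, 0.2435999 ]), 'tool_rot': array([-4.13129937e-01, -3.11417167e+00,  2.61138908e-03]), 'ft_force': array([-0.19548834, -0.74348332, -0.21795016]), 'torque': array([ 0.06080245, -0.03582466, -0.04929835]), 'grip_width': 0.996685543992593}
0.022
```

View pics/scene0.png

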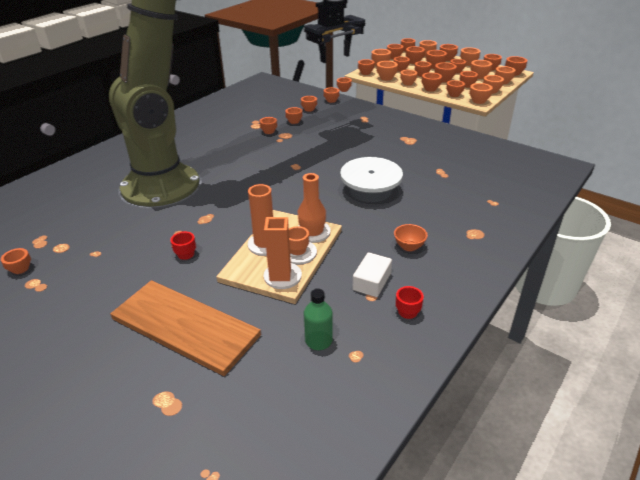

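View pics/top0.png

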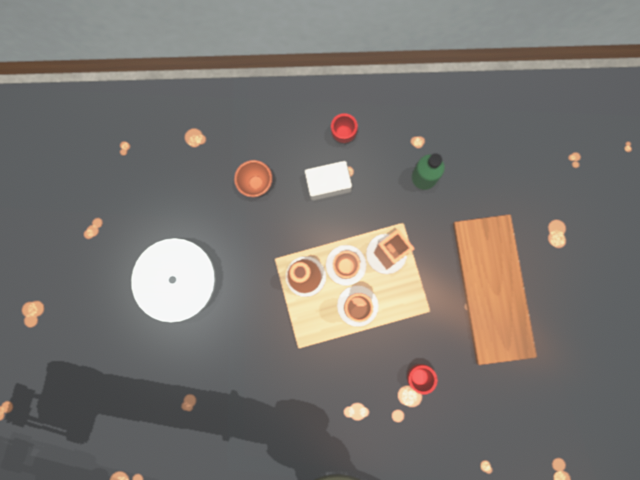

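The pictures show the cylinder vase on the front bat (top view ~360,305), the bottle on the left bat (303,275) and the square vase on the right bat (392,247). The cup is in the middle at (346,264). The two red cups at (344,128) and (423,380) are look-alikes. The side board is on the right at (495,290) and the wheel on the left at (173,280).

```bash
cat > h.py <<'E'
import numpy as np,cv2
def ray(d,uv,z):
    uv=np.atleast_2d(np.asarray(uv,float)); K=d["K"];T=d["world_from_camera"]
    r=np.c_[uv,np.ones(len(uv))]@np.linalg.inv(K).T@T[:3,:3].T; o=T[:3,3]
    return (o+r*((z-o[2])/r[:,2])[:,None])[:,:2]
def blobs(m,amin=60):
    cs,_=cv2.findContours(m.astype(np.uint8),cv2.RETR_EXTERNAL,cv2.CHAIN_APPROX_NONE)
    return [c[:,0] for c in cs if cv2.contourArea(c)>amin]
def circ(p):
    A=np.c_[2*p,np.ones(len(p))];s=np.linalg.lstsq(A,(p**2).sum(1),rcond=None)[0]
    return s[:2],np.sqrt(s[2]+s[:2]@s[:2])
E
python3 - <<'E'
from h import *
d=np.load("top.npz");hsv=cv2.cvtColor(d["image"],cv2.COLOR_RGB2HSV).astype(int);H,S,V=hsv[...,0],hsv[...,1],hsv[...,2]
np.set_printoptions(precision=4,suppress=True)
def rect(m,z,n):
    for c in blobs(m,3000):
        w=ray(d,c,z).astype(np.float32);r=cv2.minAreaRect(w);print(n,c.mean(0),r,cv2.boxPoints(r).tolist())
yy,xx=np.mgrid[:480,:640]
roi=(xx>440)&(xx<550)&(yy>200)&(yy<380);rect(roi&(S>90)&(V>60),.018,"side")
roi=(xx>265)&(xx<440)&(yy>215)&(yy<355);rect(roi&(V>90),.018,"dry")
roi=(xx>120)&(xx<225)&(yy>230)&(yy<330)
for c in blobs(roi&(V>120)&(S<60),2000): print("wheel",circ(ray(d,c,.06)))
m=roi&(V<150)&(np.hypot(xx-173,yy-280)<15); print("dot",ray(d,[xx[m].mean(),yy[m].mean()],.06),m.sum())
roi=(xx>265)&(xx<440)&(yy>215)&(yy<355)
for c in blobs(roi&(V>150)&(S<60),200): print("bat",c.mean(0),circ(ray(d,cv2.convexHull(c)[:,0],.026)))
im=d["image"][215:355,265:440];cv2.imwrite("pics/c1.png",cv2.resize(im,None,fx=4,fy=4,interpolation=cv2.INTER_CUBIC)[:,:,::-1])
E
```

```text
side [494.1108 289.6247] ((0.4835461974143982, -0.328972190618515), (0.30054768919944763, 0.1271495521068573), 6.746096611022949) [[0.3268446922302246, -0.28349021077156067], [0.3417809009552002, -0.40975943207740784], [0.6402477025985718, -0.37445417046546936], [0.6253114938735962, -0.2481849491596222]]
dry [352.5 285. ] ((0.4956069588661194, -0.03696472942829132), (0.3698086142539978, 0.29106205701828003), 88.95123291015625) [[0.34671592712402344, -0.2191743403673172], [0.637729287147522, -0.22450177371501923], [0.6444979906082153, 0.14524488151073456], [0.3534846305847168, 0.15057231485843658]]
wheel (array([0.5042, 0.3135]), np.float64(0.10087448440811335))
dot [[nan nan]] 0
bat [376.0254 303.3655] (array([ 0.4629, -0.0918]), np.float64(0.07749841466777542))
bat [345.5864 267.9562] (array([ 0.5212, -0.0207]), np.float64(0.11659032886260356))<stdin>:12: RuntimeWarning: Mean of empty slice.
  ret = ret.dtype.type(ret / rcount)
```

View pics/c1.png

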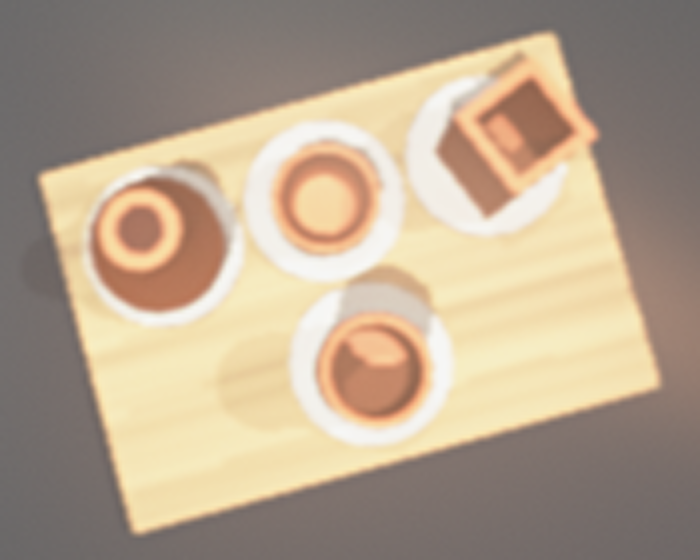

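Crop: board corners, four bats, rims and the terracotta cup (crop 325,197) are all clear; the cup is not red and stands on the (20,0) bat. I now turn these pixel readings into positions.

```bash
python3 - <<'E'
from h import *
np.set_printoptions(precision=4,suppress=True)
d=np.load("top.npz")
f=lambda p:np.array([265-.375,215-.375])+np.array(p,float)/4
c=ray(d,f([(40,175),(553,33),(660,385),(133,533)]),.018);print("corners",c,np.linalg.norm(c-np.roll(c,-1,0),axis=1))
b=ray(d,f([(324.5,201),(371,366),(163,247),(486,156)]),.026);print("bats c,f,l,r",b)
# rigid fit
L=np.array([(.02,0),(-.068,0),(.02,.088),(.02,-.088)])
P=np.r_[L,[(.075,.1425),(.075,-.1425),(-.12,-.1425),(-.12,.1425)]];Q=np.r_[b,c]
pm,qm=P.mean(0),Q.mean(0);U,_,Vt=np.linalg.svd((P-pm).T@(Q-qm));R=Vt.T@U.T;t=qm-R@pm
print("yaw",np.degrees(np.arctan2(R[1,0],R[0,0])),"t",t,"res",Q-(P@R.T+t));print("bats fit",L@R.T+t)
print("bottle",ray(d,f((141,229)),.15),"cyl",ray(d,f((374,368)),.145),"cup",ray(d,f((325.5,197)),.05))
s=ray(d,f([(525,57),(598,137),(515,195),(452,112)]),.14);e=s-np.roll(s,-1,0)
print("square",s.mean(0),np.linalg.norm(e,axis=1),np.degrees(np.arctan2(e[:,1],e[:,0])))
print("wheel",ray(d,[[173.5,280],[172.5,280]],.06))
w=ray(d,[[455.5,221],[510,216],[535,355],[478.5,363.5]],.018);print("side",w,w.mean(0))
s0=np.load("scene.npz")
for n,p in (("bat? bottle top",(311,178)),("cyl top",(260.5,191))): print(n,ray(s0,p,.15 if 'bot' in n else .145))
print("scene wheel",ray(s0,(372,173),.06),"cup",ray(s0,(299,236),.05))
E
```

```text
corners [[ 0.5525  0.1265]
 [ 0.6243 -0.1475]
 [ 0.438  -0.1967]
 [ 0.3652  0.0778]] [0.2832 0.1927 0.284  0.1935]
bats c,f,l,r [[ 0.5357 -0.0243]
 [ 0.4496 -0.0469]
 [ 0.5127  0.0606]
 [ 0.5581 -0.1093]]
yaw 14.752502743370966 t [ 0.5163 -0.0293] res [[-0.     -0.0001]
 [-0.001  -0.0002]
 [-0.0005 -0.0002]
 [-0.      0.    ]
 [-0.0001 -0.0011]
 [-0.0009  0.0005]
 [ 0.0014  0.001 ]
 [ 0.0012 -0.0001]]
bats fit [[ 0.5357 -0.0243]
 [ 0.4506 -0.0467]
 [ 0.5133  0.0608]
 [ 0.5581 -0.1094]]
bottle [[0.5129 0.0618]] cyl [[ 0.4483 -0.0439]] cup [[ 0.5356 -0.0245]]
square [ 0.5595 -0.1153] [0.0502 0.0472 0.0482 0.043 ] [  40.4526  -55.9994 -144.4432  126.1854]
wheel [[0.5069 0.3277]
 [0.5069 0.3298]]
side [[ 0.6263 -0.2588]
 [ 0.635  -0.3738]
 [ 0.3464 -0.4065]
 [ 0.3304 -0.2915]] [ 0.4845 -0.3326]
bat? bottle top [[0.4879 0.0886]]
cyl top [[ 0.423  -0.0191]]
scene wheel [[0.5137 0.3231]] cup [[ 0.5223 -0.0058]]
```

```bash
python3 - <<'E'
from h import *
np.set_printoptions(precision=4,suppress=True)
s=np.load("scene.npz");t=np.load("top.npz")
def proj(d,p):
    T=np.linalg.inv(d["world_from_camera"]);q=T[:3,:3]@np.array(p)+T[:3,3];q=d["K"]@q;return q[:2]/q[2]
for n,p in (("dry corner far-left",(.5525,.1265,.018)),("far-right",(.6243,-.1475,.018)),("near-right",(.438,-.1967,.018)),("side1",(.6263,-.2588,.018)),("side2",(.635,-.3738,.018)),("side3",(.3464,-.4065,.018)),("cupc",(.5356,-.0245,.05)),("bottletop",(.5129,.0618,.15)),("cyltop",(.4483,-.0439,.145)),("wheel",(.507,.3298,.06)),("base",(0,0,0)),("tips",(.169,.627,.2216))):
    print(n,proj(s,p),proj(t,p))
E
```

```text
dry corner far-left [341.8746 224.6056] [274.6138 258.3766]
far-right [295.0209 297.5692] [402.8661 222.8541]
near-right [216.8712 275.6989] [429.6415 310.8634]
side1 [260.5363 329.2978] [455.4954 221.0044]
side2 [222.2837 368.5093] [510.0186 215.9982]
side3 [112.879 312.567] [535.0154 354.9756]
cupc [298.3948 241.9894] [345.981  263.8532]
bottletop [312.4039 186.1251] [299.8678 271.8897]
cyltop [261.3893 199.2992] [358.1191 306.6233]
wheel [371.2722 171.2605] [172.5035 279.9746]
base [160.6252 184.5373] [338.2156 532.082 ]
tips [335.1002  58.2076] [-48.3741 484.1182]
```

```bash
python3 - <<'E'
import cv2
im=cv2.imread("pics/scene0.png")[165:305,210:410];cv2.imwrite("pics/c2.png",cv2.resize(im,None,fx=4,fy=4,interpolation=cv2.INTER_CUBIC))
E
```

```text
(no output)
```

View pics/c2.png

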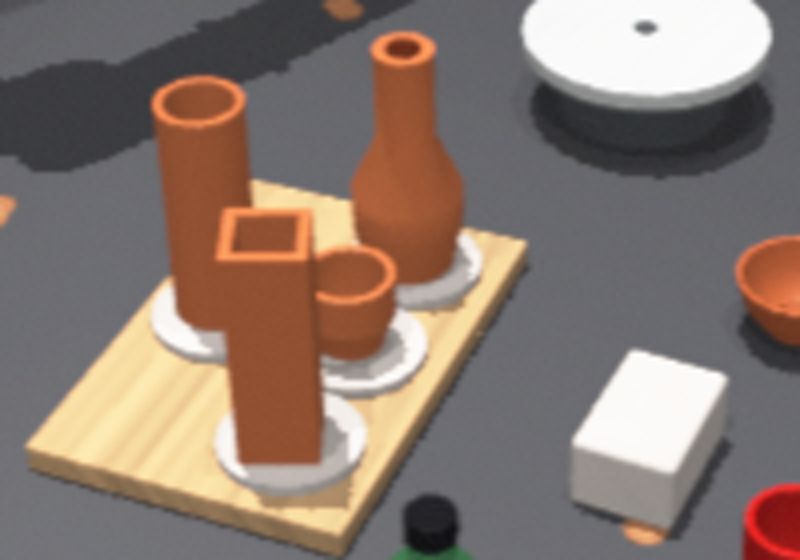

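The rims come out too low because I left out the bat height of 26 mm. I'll redo them at the right heights.

```bash
python3 - <<'E'
from h import *
np.set_printoptions(precision=4,suppress=True)
d=np.load("top.npz");s0=np.load("scene.npz")
f=lambda p:np.array([265-.375,215-.375])+np.array(p,float)/4
g=lambda p:np.array([210-.375,165-.375])+np.array(p,float)/4
R=lambda a:np.array([[np.cos(a),-np.sin(a)],[np.sin(a),np.cos(a)]])
print("bottle",ray(d,f((141,229)),.176),ray(s0,g((404,49)),.176),"cyl",ray(d,f((374,368)),.171),ray(s0,g((200,103)),.171),"cup",ray(d,f((325.5,197)),.076),ray(s0,g((350,275)),.076))
for dd,q in((d,f([(525,57),(598,137),(515,195),(452,112)])),(s0,g([(228,207),(314,211),(304,261),(217,257)]))):
    s=ray(dd,q,.166);e=s-np.roll(s,-1,0)
    print("square",s.mean(0),np.linalg.norm(e,axis=1),np.degrees(np.arctan2(e[:,1],e[:,0])))
# vertical edges on scene: base of square
print("red cup near",ray(d,(423,380),.05),"tilt of tool",cv2.Rodrigues(np.array([-.4131,-3.1142,.0026]))[0])
print("wheel scene",ray(s0,g((646,27)),.06))
E
```

```text
bottle [[0.5109 0.0596]] [[0.5112 0.0584]] cyl [[ 0.4482 -0.0429]] [[ 0.4491 -0.0474]] cup [[ 0.5332 -0.0242]] [[ 0.5349 -0.0266]]
square [ 0.5562 -0.1123] [0.0487 0.0459 0.0468 0.0417] [  40.4526  -55.9994 -144.4432  126.1854]
square [ 0.5558 -0.1151] [0.0456 0.0438 0.0447 0.0441] [-148.6919  123.2499   31.5627  -55.5675]
red cup near [[ 0.3032 -0.1723]] tilt of tool [[-0.9654  0.2607 -0.0003]
 [ 0.2607  0.9654 -0.0016]
 [-0.0001 -0.0017 -1.    ]]
wheel scene [[0.507 0.329]]
```

```bash
cat > go.py <<'E'
# usage: go.py x y z : total shift in full-scale units (row count 1) in tool axes from the present pose
import sys,numpy as np,cv2
from bench import ctrl
s=ctrl.get_state();R=cv2.Rodrigues(np.array(s["tool_rot"]))[0];p=s["position"]
print("t",s["time"],"p",np.round(p,4),"psi",np.degrees(np.arctan2(R[1,1],R[0,1])),"tilt",np.round(R[2,:2],4),"f",np.round(s["ft_force"],1),"w",s["grip_width"])
a=list(map(float,sys.argv[1:]))
for i in range(0,len(a),3):
    q=np.array(a[i:i+3]);print(q,np.round(R.T@(q-p)/.03,2));p=q
E
```

Call:
move_arm(deltas=[{"linear": [0,0,0],"turn": [0,0,0.93],"claw": 0},{"linear": [0,0,0],"turn": [0,0,0.93],"claw": 0},{"linear": [0,0,0],"turn": [0,0,0.93],"claw": 0},{"linear": [0,0,0],"turn": [0,0,0.93],"claw": 0},{"linear": [0,0,0],"turn": [0,0,0.93],"claw": 0},{"linear": [0,0,0],"turn": [0,0,0.93],"claw": 0},{"linear": [0,0,0],"turn": [0,0,0.93],"claw": 0},{"linear": [0,0,0],"turn": [0,0,0.93],"claw": 0},{"linear": [0,0,0],"turn": [0,0,0.93],"claw": 0},{"linear": [0,0,0],"turn": [0,0,0.93],"claw": 0},{"linear": [0,0,0],"turn": [0,0,0.93],"claw": 0},{"linear": [0,0,0],"turn": [0,0,0],"claw": 0}], grip_force=20)

```text
time: 1.1
position: [0.1694, 0.6272, 0.2439]
tool_rot: [1.478, 2.772, -0.002]
ft_force: [-1.0, 0.3, 0.1]
grip_width: 1.002
```

```bash
python3 go.py .556 -.1137 .245
```

```text
t 1.1 p [0.1694 0.6272 0.2439] psi 33.87702861315375 tilt [-0.0008 -0.0007] f [-1.   0.3  0.1] w 1.0023083425256536
[ 0.556  -0.1137  0.245 ] [-2.769e+01 -3.070e+00 -1.000e-02]
```

Call:
move_arm(deltas=[{"linear": [-0.77,-0.085,0],"turn": [0,0,0],"claw": 0},{"linear": [-0.77,-0.085,0],"turn": [0,0,0],"claw": 0},{"linear": [-0.77,-0.085,0],"turn": [0,0,0],"claw": 0},{"linear": [-0.77,-0.085,0],"turn": [0,0,0],"claw": 0},{"linear": [-0.77,-0.085,0],"turn": [0,0,0],"claw": 0},{"linear": [-0.77,-0.085,0],"turn": [0,0,0],"claw": 0},{"linear": [-0.77,-0.085,0],"turn": [0,0,0],"claw": 0},{"linear": [-0.77,-0.085,0],"turn": [0,0,0],"claw": 0},{"linear": [-0.77,-0.085,0],"turn": [0,0,0],"claw": 0},{"linear": [-0.77,-0.085,0],"turn": [0,0,0],"claw": 0},{"linear": [-0.77,-0.085,0],"turn": [0,0,0],"claw": 0},{"linear": [-0.77,-0.085,0],"turn": [0,0,0],"claw": 0},{"linear": [-0.77,-0.085,0],"turn": [0,0,0],"claw": 0},{"linear": [-0.77,-0.085,0],"turn": [0,0,0],"claw": 0},{"linear": [-0.77,-0.085,0],"turn": [0,0,0],"claw": 0},{"linear": [-0.77,-0.085,0],"turn": [0,0,0],"claw": 0},{"linear": [-0.77,-0.085,0],"turn": [0,0,0],"claw": 0},{"linear": [-0.77,-0.085,0],"turn": [0,0,0],"claw": 0}])

```text
time: 2.6
position: [0.364, 0.2558, 0.2444]
tool_rot: [-1.473, -2.775, 0.0]
ft_force: [-0.5, -0.5, 0.1]
grip_width: 0.995
```

```bash
python3 go.py .556 -.1137 .245
```

```text
t 2.6 p [0.364  0.2558 0.2444] psi 34.08758257079756 tilt [ 0.     -0.0001] f [-0.5 -0.5  0.1] w 0.995263675954395
[ 0.556  -0.1137  0.245 ] [-13.79  -1.6   -0.02]
```

Call:
move_arm(deltas=[{"linear": [-0.765,-0.09,0],"turn": [0,0,0],"claw": 0},{"linear": [-0.765,-0.09,0],"turn": [0,0,0],"claw": 0},{"linear": [-0.765,-0.09,0],"turn": [0,0,0],"claw": 0},{"linear": [-0.765,-0.09,0],"turn": [0,0,0],"claw": 0},{"linear": [-0.765,-0.09,0],"turn": [0,0,0],"claw": 0},{"linear": [-0.765,-0.09,0],"turn": [0,0,0],"claw": 0},{"linear": [-0.765,-0.09,0],"turn": [0,0,0],"claw": 0},{"linear": [-0.765,-0.09,0],"turn": [0,0,0],"claw": 0},{"linear": [-0.765,-0.09,0],"turn": [0,0,0],"claw": 0},{"linear": [-0.765,-0.09,0],"turn": [0,0,0],"claw": 0},{"linear": [-0.765,-0.09,0],"turn": [0,0,0],"claw": 0},{"linear": [-0.765,-0.09,0],"turn": [0,0,0],"claw": 0},{"linear": [-0.765,-0.09,0],"turn": [0,0,0],"claw": 0},{"linear": [-0.765,-0.09,0],"turn": [0,0,0],"claw": 0},{"linear": [-0.765,-0.09,0],"turn": [0,0,0],"claw": 0},{"linear": [-0.765,-0.09,0],"turn": [0,0,0],"claw": 0},{"linear": [-0.765,-0.09,0],"turn": [0,0,0],"claw": 0},{"linear": [-0.765,-0.09,0],"turn": [0,0,0],"claw": 0},{"linear": [0,0,0],"turn": [0,0,0],"claw": 0}])

```text
time: 4.18
position: [0.5548, -0.1178, 0.2445]
tool_rot: [1.48, 2.769, -0.005]
ft_force: [-1.1, -0.2, 0.4]
grip_width: 0.999
```

```bash
python3 go.py .556 -.1137 .245 .556 -.1137 .138; python3 - <<'E'
from bench import cams
import cv2
im=cams.get_image("scene")["image"][150:310,180:380];cv2.imwrite("pics/s1.png",cv2.resize(im,None,fx=3,fy=3,interpolation=cv2.INTER_CUBIC)[:,:,::-1])
E
```

```text
t 4.1833 p [ 0.5548 -0.1178  0.2445] psi 33.749817133173636 tilt [-0.0037 -0.0018] f [-1.1 -0.2  0.4] w 0.999165819966873
[ 0.556  -0.1137  0.245 ] [ 0.09  0.11 -0.02]
[ 0.556  -0.1137  0.138 ] [0.01 0.01 3.57]
```

View pics/s1.png

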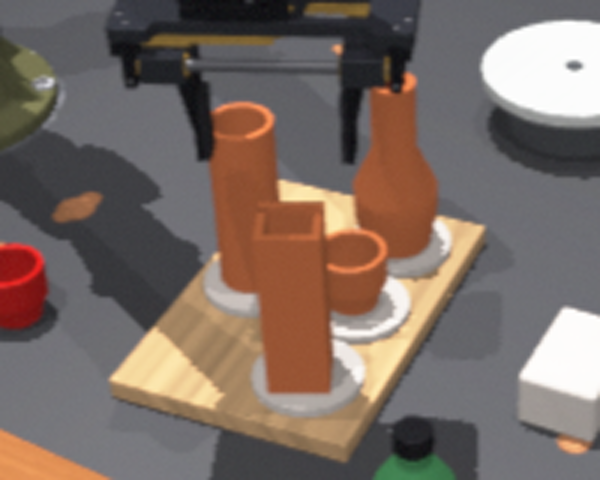

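The gripper lines up with the square vase's faces (vase top at crop ~290,215). I go down and grip.

Call:
move_arm(deltas=[{"linear": [0.06,0.11,0],"turn": [0,0,0],"claw": 0},{"linear": [0,0,0.4],"turn": [0,0,0],"claw": 0},{"linear": [0,0,0.4],"turn": [0,0,0],"claw": 0},{"linear": [0,0,0.4],"turn": [0,0,0],"claw": 0},{"linear": [0,0,0.4],"turn": [0,0,0],"claw": 0},{"linear": [0,0,0.4],"turn": [0,0,0],"claw": 0},{"linear": [0,0,0.4],"turn": [0,0,0],"claw": 0},{"linear": [0,0,0.4],"turn": [0,0,0],"claw": 0},{"linear": [0,0,0.4],"turn": [0,0,0],"claw": 0},{"linear": [0,0,0.3],"turn": [0,0,0],"claw": 0},{"linear": [0,0,0.05],"turn": [0,0,0],"claw": 0},{"linear": [0,0,0],"turn": [0,0,0],"claw": 0},{"linear": [0,0,0],"turn": [0,0,0],"claw": 0.3},{"linear": [0,0,0],"turn": [0,0,0],"claw": 0.35},{"linear": [0,0,0],"turn": [0,0,0],"claw": 0.4}])

```text
time: 5.48
position: [0.5565, -0.1095, 0.1388]
tool_rot: [1.475, 2.772, 0.001]
ft_force: [0.4, 1.1, 0.1]
grip_width: 0.854
```

```bash
python3 go.py .556 -.1137 .138
```

```text
t 5.4833 p [ 0.5565 -0.1095  0.1388] psi 33.96548230804549 tilt [-0.0007  0.0013] f [0.4 1.1 0.1] w 0.8544681894304246
[ 0.556  -0.1137  0.138 ] [-0.11 -0.09  0.03]
```

Call:
move_arm(deltas=[{"linear": [-0.11,-0.09,0],"turn": [0,0,0],"claw": 0.3},{"linear": [0,0,0],"turn": [0,0,0],"claw": 0.3},{"linear": [0,0,0],"turn": [0,0,0],"claw": 0.35},{"linear": [0,0,0],"turn": [0,0,0],"claw": 0.4},{"linear": [0,0,0],"turn": [0,0,0],"claw": 0.45},{"linear": [0,0,0],"turn": [0,0,0],"claw": 0.5},{"linear": [0,0,0],"turn": [0,0,0],"claw": 0.6},{"linear": [0,0,0],"turn": [0,0,0],"claw": 0.7},{"linear": [0,0,0],"turn": [0,0,0],"claw": 0.8},{"linear": [0,0,0],"turn": [0,0,0],"claw": 0.8}])

```text
time: 6.32
position: [0.5556, -0.1135, 0.1381]
tool_rot: [-1.476, -2.774, -0.0]
ft_force: [-0.4, -0.3, 0.7]
grip_width: 0.53
```

```bash
python3 go.py .556 -.1137 .138
```

```text
t 6.3167 p [ 0.5556 -0.1135  0.1381] psi 33.9740904437278 tilt [0.0001 0.0001] f [-0.4 -0.3  0.7] w 0.5301081432157457
[ 0.556  -0.1137  0.138 ] [-0.01  0.01  0.  ]
```

Call:
move_arm(deltas=[{"linear": [0,0,-0.03],"turn": [0,0,0],"claw": 0.8},{"linear": [0,0,-0.1],"turn": [0,0,0],"claw": 0.8},{"linear": [0,0,-0.2],"turn": [0,0,0],"claw": 0.8},{"linear": [0,0,-0.3],"turn": [0,0,0],"claw": 0.8},{"linear": [0,0,-0.3],"turn": [0,0,0],"claw": 0.8},{"linear": [0,0,-0.3],"turn": [0,0,0],"claw": 0.8},{"linear": [0,0,-0.3],"turn": [0,0,0],"claw": 0.8},{"linear": [0,0,-0.3],"turn": [0,0,0],"claw": 0.8},{"linear": [0,0,-0.2],"turn": [0,0,0],"claw": 0.8},{"linear": [0,0,-0.1],"turn": [0,0,0],"claw": 0.8},{"linear": [0,0,0],"turn": [0,0,0],"claw": 0.8}])

```text
time: 7.23
position: [0.5561, -0.1137, 0.2029]
tool_rot: [1.475, 2.772, 0.001]
ft_force: [0.6, -0.4, -4.3]
grip_width: 0.53
```

```bash
python3 go.py .584 -.321 .202 .584 -.321 .1305
```

```text
t 7.2333 p [ 0.5561 -0.1137  0.2029] psi 33.975196758935176 tilt [-0.0007  0.0014] f [ 0.6 -0.4 -4.3] w 0.530151629000118
[ 0.584 -0.321  0.202] [-6.25 -3.09  0.03]
[ 0.584  -0.321   0.1305] [ 0.   -0.    2.38]
```

Call:
move_arm(deltas=[{"linear": [-0.25,-0.123,0],"turn": [0,0,0],"claw": 0.8},{"linear": [-0.5,-0.247,0],"turn": [0,0,0],"claw": 0.8},{"linear": [-0.5,-0.247,0],"turn": [0,0,0],"claw": 0.8},{"linear": [-0.5,-0.247,0],"turn": [0,0,0],"claw": 0.8},{"linear": [-0.5,-0.247,0],"turn": [0,0,0],"claw": 0.8},{"linear": [-0.5,-0.247,0],"turn": [0,0,0],"claw": 0.8},{"linear": [-0.5,-0.247,0],"turn": [0,0,0],"claw": 0.8},{"linear": [-0.5,-0.247,0],"turn": [0,0,0],"claw": 0.8},{"linear": [-0.5,-0.247,0],"turn": [0,0,0],"claw": 0.8},{"linear": [-0.5,-0.247,0],"turn": [0,0,0],"claw": 0.8},{"linear": [-0.5,-0.247,0],"turn": [0,0,0],"claw": 0.8},{"linear": [-0.5,-0.247,0],"turn": [0,0,0],"claw": 0.8},{"linear": [-0.25,-0.123,0],"turn": [0,0,0],"claw": 0.8},{"linear": [-0.25,-0.123,0],"turn": [0,0,0],"claw": 0.8},{"linear": [0,0,0.2],"turn": [0,0,0],"claw": 0.8},{"linear": [0,0,0.4],"turn": [0,0,0],"claw": 0.8},{"linear": [0,0,0.4],"turn": [0,0,0],"claw": 0.8},{"linear": [0,0,0.4],"turn": [0,0,0],"claw": 0.8},{"linear": [0,0,0.4],"turn": [0,0,0],"claw": 0.8},{"linear": [0,0,0.2],"turn": [0,0,0],"claw": 0.8}])

```text
time: 8.9
position: [0.5828, -0.3192, 0.139]
tool_rot: [-1.472, -2.771, -0.001]
ft_force: [-0.8, -0.3, -3.5]
grip_width: 0.533
```

Call:
move_arm(deltas=[{"linear": [0,0,0],"turn": [0,0,0],"claw": 0.8},{"linear": [0,0,0],"turn": [0,0,0],"claw": 0.8},{"linear": [0,0,0],"turn": [0,0,0],"claw": 0.8}])

```text
time: 9.15
position: [0.584, -0.3211, 0.1426]
tool_rot: [1.475, 2.772, -0.0]
ft_force: [-0.2, 0.2, -2.8]
grip_width: 0.531
```

```bash
python3 go.py .584 -.321 .1305
```

```text
t 9.15 p [ 0.584  -0.3211  0.1426] psi 33.970539955778044 tilt [-0.0011  0.0005] f [-0.2  0.2 -2.8] w 0.5313705197551549
[ 0.584  -0.321   0.1305] [0.  0.  0.4]
```

Call:
move_arm(deltas=[{"linear": [0,0,0.1],"turn": [0,0,0],"claw": 0.8},{"linear": [0,0,0.1],"turn": [0,0,0],"claw": 0.8},{"linear": [0,0,0.08],"turn": [0,0,0],"claw": 0.8},{"linear": [0,0,0.05],"turn": [0,0,0],"claw": 0.8},{"linear": [0,0,0.03],"turn": [0,0,0],"claw": 0.8},{"linear": [0,0,0.03],"turn": [0,0,0],"claw": 0.8},{"linear": [0,0,0],"turn": [0,0,0],"claw": 0.8},{"linear": [0,0,0],"turn": [0,0,0],"claw": 0.8}])

```text
time: 9.82
position: [0.5836, -0.321, 0.1303]
tool_rot: [1.476, 2.773, 0.0]
ft_force: [0.0, -0.2, -3.5]
grip_width: 0.532
```

Call:
move_arm(deltas=[{"linear": [0,0,0.02],"turn": [0,0,0],"claw": 0.8},{"linear": [0,0,0.02],"turn": [0,0,0],"claw": 0.8},{"linear": [0,0,0],"turn": [0,0,0],"claw": 0.8},{"linear": [0,0,0],"turn": [0,0,0],"claw": 0.8}])

```text
time: 10.15
position: [0.5838, -0.321, 0.1301]
tool_rot: [1.475, 2.773, 0.001]
ft_force: [-2.4, 1.5, 4.9]
grip_width: 0.533
```

Call:
move_arm(deltas=[{"linear": [0,0,-0.01],"turn": [0,0,0],"claw": 0.42},{"linear": [0,0,0],"turn": [0,0,0],"claw": 0.38},{"linear": [0,0,0],"turn": [0,0,0],"claw": 0.3},{"linear": [0,0,0],"turn": [0,0,0],"claw": 0.15},{"linear": [0,0,0],"turn": [0,0,0],"claw": 0.1},{"linear": [0,0,-0.1],"turn": [0,0,0],"claw": 0.1},{"linear": [0,0,-0.3],"turn": [0,0,0],"claw": 0.1},{"linear": [0,0,-0.5],"turn": [0,0,0],"claw": 0.1},{"linear": [0,0,-0.6],"turn": [0,0,0],"claw": 0},{"linear": [0,0,-0.6],"turn": [0,0,0],"claw": 0},{"linear": [0,0,-0.6],"turn": [0,0,0],"claw": 0},{"linear": [0.3,0.04,0],"turn": [0,0,0],"claw": 0},{"linear": [0.7,0.1,0],"turn": [0,0,0],"claw": 0},{"linear": [0.7,0.1,0],"turn": [0,0,0],"claw": 0},{"linear": [0.7,0.1,0],"turn": [0,0,0],"claw": 0},{"linear": [0.7,0.1,0],"turn": [0,0,0],"claw": 0},{"linear": [0.7,0.1,0],"turn": [0,0,0],"claw": 0},{"linear": [0.7,0.1,0],"turn": [0,0,0],"claw": 0},{"linear": [0.7,0.1,0],"turn": [0,0,0],"claw": 0},{"linear": [0.7,0.1,0],"turn": [0,0,0],"claw": 0}])

```text
time: 11.82
position: [0.5048, -0.159, 0.2107]
tool_rot: [1.476, 2.773, 0.001]
ft_force: [0.2, 0.8, -0.3]
grip_width: 1.0
```

```bash
python3 go.py .4487 -.045 .208; python3 - <<'E'
from bench import cams
import cv2
im=cams.get_image("scene")["image"];cv2.imwrite("pics/s2.png",im[:,:,::-1])
E
```

```text
t 11.8167 p [ 0.5048 -0.159   0.2107] psi 33.966579752437944 tilt [0.0002 0.0008] f [ 0.2  0.8 -0.3] w 0.9995027140294566
[ 0.4487 -0.045   0.208 ] [4.2  0.57 0.09]
```

View pics/s2.png

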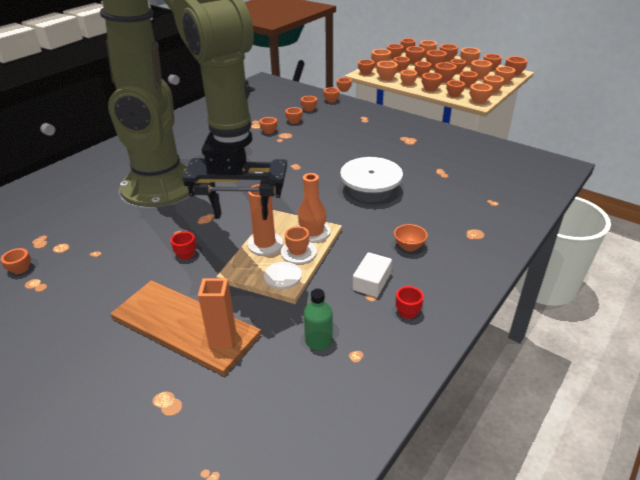

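The square vase stands upright on the side board at (217,315), and the cup (297,240) has not moved. The cylinder vase is next.

Call:
move_arm(deltas=[{"linear": [0.7,0.1,0],"turn": [0,0,0],"claw": 0},{"linear": [0.7,0.1,0],"turn": [0,0,0],"claw": 0},{"linear": [0.7,0.1,0],"turn": [0,0,0],"claw": 0},{"linear": [0.7,0.1,0],"turn": [0,0,0],"claw": 0},{"linear": [0.7,0.1,0],"turn": [0,0,0],"claw": 0},{"linear": [0.5,0.06,0],"turn": [0,0,0],"claw": 0},{"linear": [0.2,0.02,0],"turn": [0,0,0],"claw": 0},{"linear": [0,0,0],"turn": [0,0,0],"claw": 0},{"linear": [0,0,0],"turn": [0,0,0],"claw": 0},{"linear": [0,0,0.2],"turn": [0,0,0],"claw": 0},{"linear": [0,0,0.4],"turn": [0,0,0],"claw": 0},{"linear": [0,0,0.4],"turn": [0,0,0],"claw": 0},{"linear": [0,0,0.4],"turn": [0,0,0],"claw": 0},{"linear": [0,0,0.4],"turn": [0,0,0],"claw": 0},{"linear": [0,0,0.4],"turn": [0,0,0],"claw": 0},{"linear": [0,0,0.15],"turn": [0,0,0],"claw": 0},{"linear": [0,0,0.05],"turn": [0,0,0],"claw": 0.15},{"linear": [0,0,0],"turn": [0,0,0],"claw": 0.2},{"linear": [0,0,0],"turn": [0,0,0],"claw": 0.2},{"linear": [0,0,0],"turn": [0,0,0],"claw": 0.2}])

```text
time: 13.53
position: [0.4502, -0.0459, 0.139]
tool_rot: [1.476, 2.772, 0.001]
ft_force: [0.6, -0.3, 0.1]
grip_width: 0.826
```

```bash
python3 go.py .4487 -.045 .138
```

```text
t 13.5333 p [ 0.4502 -0.0459  0.139 ] psi 33.95397536821067 tilt [-0.0005  0.0011] f [ 0.6 -0.3  0.1] w 0.8257323634231523
[ 0.4487 -0.045   0.138 ] [ 0.05 -0.02  0.03]
```

Call:
move_arm(deltas=[{"linear": [0.05,-0.02,0.03],"turn": [0,0,0],"claw": 0.25},{"linear": [0,0,0],"turn": [0,0,0],"claw": 0.3},{"linear": [0,0,0],"turn": [0,0,0],"claw": 0.35},{"linear": [0,0,0],"turn": [0,0,0],"claw": 0.4},{"linear": [0,0,0],"turn": [0,0,0],"claw": 0.45},{"linear": [0,0,0],"turn": [0,0,0],"claw": 0.6},{"linear": [0,0,0],"turn": [0,0,0],"claw": 0.7},{"linear": [0,0,0],"turn": [0,0,0],"claw": 0.7}])

```text
time: 14.2
position: [0.448, -0.045, 0.1375]
tool_rot: [-1.476, -2.773, 0.001]
ft_force: [-1.4, -1.0, 2.2]
grip_width: 0.594
```

Call:
move_arm(deltas=[{"linear": [0,0,-0.03],"turn": [0,0,0],"claw": 0.7},{"linear": [0,0,-0.1],"turn": [0,0,0],"claw": 0.7},{"linear": [0,0,-0.2],"turn": [0,0,0],"claw": 0.7},{"linear": [0,0,-0.3],"turn": [0,0,0],"claw": 0.7},{"linear": [0,0,-0.3],"turn": [0,0,0],"claw": 0.7},{"linear": [0,0,-0.3],"turn": [0,0,0],"claw": 0.7},{"linear": [0,0,-0.3],"turn": [0,0,0],"claw": 0.7},{"linear": [0,0,-0.3],"turn": [0,0,0],"claw": 0.7},{"linear": [0,0,-0.2],"turn": [0,0,0],"claw": 0.7},{"linear": [0,0,-0.1],"turn": [0,0,0],"claw": 0.7},{"linear": [0,0,0],"turn": [0,0,0],"claw": 0.7}])

```text
time: 15.12
position: [0.4488, -0.0448, 0.2022]
tool_rot: [1.475, 2.772, 0.002]
ft_force: [-0.0, -0.2, -3.7]
grip_width: 0.594
```

```bash
python3 go.py .385 -.344 .202 .385 -.344 .13
```

```text
t 15.1167 p [ 0.4488 -0.0448  0.2022] psi 33.9700880215181 tilt [-0.0005  0.0015] f [-0.  -0.2 -3.7] w 0.5935596718034816
[ 0.385 -0.344  0.202] [-7.08 -7.33 -0.  ]
[ 0.385 -0.344  0.13 ] [ 0.  -0.   2.4]
```

Call:
move_arm(deltas=[{"linear": [-0.26,-0.268,0],"turn": [0,0,0],"claw": 0.7},{"linear": [-0.42,-0.435,0],"turn": [0,0,0],"claw": 0.7},{"linear": [-0.42,-0.435,0],"turn": [0,0,0],"claw": 0.7},{"linear": [-0.42,-0.435,0],"turn": [0,0,0],"claw": 0.7},{"linear": [-0.42,-0.435,0],"turn": [0,0,0],"claw": 0.7},{"linear": [-0.42,-0.435,0],"turn": [0,0,0],"claw": 0.7},{"linear": [-0.42,-0.435,0],"turn": [0,0,0],"claw": 0.7},{"linear": [-0.42,-0.435,0],"turn": [0,0,0],"claw": 0.7},{"linear": [-0.42,-0.435,0],"turn": [0,0,0],"claw": 0.7},{"linear": [-0.42,-0.435,0],"turn": [0,0,0],"claw": 0.7},{"linear": [-0.42,-0.435,0],"turn": [0,0,0],"claw": 0.7},{"linear": [-0.42,-0.435,0],"turn": [0,0,0],"claw": 0.7},{"linear": [-0.42,-0.435,0],"turn": [0,0,0],"claw": 0.7},{"linear": [-0.42,-0.435,0],"turn": [0,0,0],"claw": 0.7},{"linear": [-0.42,-0.435,0],"turn": [0,0,0],"claw": 0.7},{"linear": [-0.42,-0.435,0],"turn": [0,0,0],"claw": 0.7},{"linear": [-0.26,-0.268,0],"turn": [0,0,0],"claw": 0.7},{"linear": [-0.26,-0.268,0],"turn": [0,0,0],"claw": 0.7},{"linear": [0,0,0],"turn": [0,0,0],"claw": 0.7}])

```text
time: 16.7
position: [0.3824, -0.3469, 0.2011]
tool_rot: [-1.481, -2.77, 0.005]
ft_force: [-0.2, -0.3, -3.7]
grip_width: 0.598
```

Call:
move_arm(deltas=[{"linear": [0,0,0.2],"turn": [0,0,0],"claw": 0.7},{"linear": [0,0,0.4],"turn": [0,0,0],"claw": 0.7},{"linear": [0,0,0.4],"turn": [0,0,0],"claw": 0.7},{"linear": [0,0,0.4],"turn": [0,0,0],"claw": 0.7},{"linear": [0,0,0.4],"turn": [0,0,0],"claw": 0.7},{"linear": [0,0,0.2],"turn": [0,0,0],"claw": 0.7},{"linear": [0,0,0.1],"turn": [0,0,0],"claw": 0.7},{"linear": [0,0,0.1],"turn": [0,0,0],"claw": 0.7},{"linear": [0,0,0.08],"turn": [0,0,0],"claw": 0.7},{"linear": [0,0,0.04],"turn": [0,0,0],"claw": 0.7},{"linear": [0,0,0],"turn": [0,0,0],"claw": 0.7},{"linear": [0,0,0],"turn": [0,0,0],"claw": 0.7}])

```text
time: 17.7
position: [0.3848, -0.344, 0.132]
tool_rot: [1.475, 2.773, 0.0]
ft_force: [-0.3, 1.1, -3.8]
grip_width: 0.592
```

```bash
python3 go.py .385 -.344 .13
```

```text
t 17.7 p [ 0.3848 -0.344   0.132 ] psi 33.9644194262278 tilt [-0.0005  0.0004] f [-0.3  1.1 -3.8] w 0.5924486890360178
[ 0.385 -0.344  0.13 ] [-0.    0.01  0.07]
```

Call:
move_arm(deltas=[{"linear": [0,0,0.03],"turn": [0,0,0],"claw": 0.7},{"linear": [0,0,0.03],"turn": [0,0,0],"claw": 0.7},{"linear": [0,0,0.02],"turn": [0,0,0],"claw": 0.7},{"linear": [0,0,0],"turn": [0,0,0],"claw": 0.7},{"linear": [0,0,0],"turn": [0,0,0],"claw": 0.7}])

```text
time: 18.12
position: [0.3848, -0.344, 0.1296]
tool_rot: [1.475, 2.773, 0.0]
ft_force: [-0.3, -0.4, -1.9]
grip_width: 0.596
```

Call:
move_arm(deltas=[{"linear": [0,0,0.01],"turn": [0,0,0],"claw": 0.38},{"linear": [0,0,0],"turn": [0,0,0],"claw": 0.34},{"linear": [0,0,0],"turn": [0,0,0],"claw": 0.25},{"linear": [0,0,0],"turn": [0,0,0],"claw": 0.1},{"linear": [0,0,0],"turn": [0,0,0],"claw": 0.1},{"linear": [0,0,-0.1],"turn": [0,0,0],"claw": 0.1},{"linear": [0,0,-0.3],"turn": [0,0,0],"claw": 0.1},{"linear": [0,0,-0.6],"turn": [0,0,0],"claw": 0.1},{"linear": [0,0,-0.6],"turn": [0,0,0],"claw": 0},{"linear": [0,0,-0.6],"turn": [0,0,0],"claw": 0},{"linear": [0,0,-0.6],"turn": [0,0,0],"claw": 0},{"linear": [0.2,0.25,0],"turn": [0,0,0],"claw": 0},{"linear": [0.48,0.6,0],"turn": [0,0,0],"claw": 0},{"linear": [0.48,0.6,0],"turn": [0,0,0],"claw": 0},{"linear": [0.48,0.6,0],"turn": [0,0,0],"claw": 0},{"linear": [0.48,0.6,0],"turn": [0,0,0],"claw": 0},{"linear": [0.48,0.6,0],"turn": [0,0,0],"claw": 0},{"linear": [0.48,0.6,0],"turn": [0,0,0],"claw": 0},{"linear": [0.48,0.6,0],"turn": [0,0,0],"claw": 0},{"linear": [0.48,0.6,0],"turn": [0,0,0],"claw": 0}])

```text
time: 19.78
position: [0.4429, -0.158, 0.214]
tool_rot: [1.476, 2.772, 0.002]
ft_force: [0.4, 0.1, 0.3]
grip_width: 0.999
```

Call:
move_arm(deltas=[{"linear": [0.48,0.6,0],"turn": [0,0,0],"claw": 0},{"linear": [0.48,0.6,0],"turn": [0,0,0],"claw": 0},{"linear": [0.48,0.6,0],"turn": [0,0,0],"claw": 0},{"linear": [0.48,0.6,0],"turn": [0,0,0],"claw": 0},{"linear": [0.48,0.6,0],"turn": [0,0,0],"claw": 0},{"linear": [0.48,0.6,0],"turn": [0,0,0],"claw": 0},{"linear": [0.48,0.6,0],"turn": [0,0,0],"claw": 0},{"linear": [0.48,0.6,0],"turn": [0,0,0],"claw": 0},{"linear": [0.48,0.6,0],"turn": [0,0,0],"claw": 0},{"linear": [0.43,0.54,0],"turn": [0,0,0],"claw": 0},{"linear": [0,0,0],"turn": [0,0,0],"claw": 0},{"linear": [0,0,0],"turn": [0,0,0],"claw": 0},{"linear": [0,0,0],"turn": [0,0,0],"claw": 0}])

```text
time: 20.87
position: [0.5108, 0.0582, 0.2133]
tool_rot: [1.477, 2.772, -0.001]
ft_force: [-0.3, 0.9, 0.0]
grip_width: 0.995
```

```bash
python3 go.py .511 .059 .138; python3 - <<'E'
from bench import cams
import cv2
im=cams.get_image("scene")["image"];cv2.imwrite("pics/s3.png",im[:,:,::-1])
E
```

```text
t 20.8667 p [0.5108 0.0582 0.2133] psi 33.92234342514457 tilt [-0.0007 -0.0002] f [-0.3  0.9  0. ] w 0.995339470199726
[0.511 0.059 0.138] [0.02 0.02 2.51]
```

View pics/s3.png

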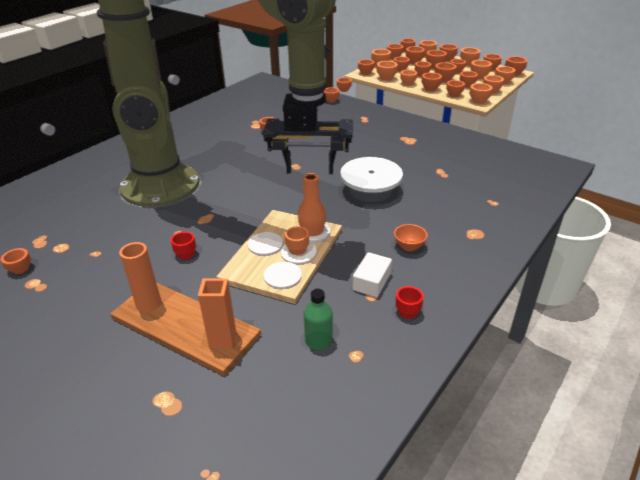

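Both vases stand upright on the side board at (142,280) and (217,315), and the gripper is centred over the bottle (311,180). I go down to the neck.

Call:
move_arm(deltas=[{"linear": [0.01,0.01,0.2],"turn": [0,0,0],"claw": 0},{"linear": [0,0,0.4],"turn": [0,0,0],"claw": 0},{"linear": [0,0,0.4],"turn": [0,0,0],"claw": 0},{"linear": [0,0,0.4],"turn": [0,0,0],"claw": 0},{"linear": [0,0,0.4],"turn": [0,0,0],"claw": 0},{"linear": [0,0,0.4],"turn": [0,0,0],"claw": 0},{"linear": [0,0,0.17],"turn": [0,0,0],"claw": 0.2},{"linear": [0,0,0],"turn": [0,0,0],"claw": 0.3},{"linear": [0,0,0],"turn": [0,0,0],"claw": 0.4},{"linear": [0,0,0],"turn": [0,0,0],"claw": 0.45},{"linear": [0,0,0],"turn": [0,0,0],"claw": 0.5},{"linear": [0,0,0],"turn": [0,0,0],"claw": 0.55},{"linear": [0,0,0],"turn": [0,0,0],"claw": 0.6},{"linear": [0,0,0],"turn": [0,0,0],"claw": 0.7},{"linear": [0,0,0],"turn": [0,0,0],"claw": 0.8},{"linear": [0,0,0],"turn": [0,0,0],"claw": 0.8},{"linear": [0,0,0],"turn": [0,0,0],"claw": 0.8}])

```text
time: 22.33
position: [0.511, 0.0596, 0.1422]
tool_rot: [1.475, 2.773, 0.001]
ft_force: [0.2, -0.9, 1.5]
grip_width: 0.406
```

Call:
move_arm(deltas=[{"linear": [0,0,-0.03],"turn": [0,0,0],"claw": 0.8},{"linear": [0,0,-0.1],"turn": [0,0,0],"claw": 0.8},{"linear": [0,0,-0.2],"turn": [0,0,0],"claw": 0.8},{"linear": [0,0,-0.4],"turn": [0,0,0],"claw": 0.8},{"linear": [0,0,-0.4],"turn": [0,0,0],"claw": 0.8},{"linear": [0,0,-0.4],"turn": [0,0,0],"claw": 0.8},{"linear": [0,0,-0.4],"turn": [0,0,0],"claw": 0.8},{"linear": [0,0,-0.4],"turn": [0,0,0],"claw": 0.8},{"linear": [0,0,-0.4],"turn": [0,0,0],"claw": 0.8},{"linear": [0,0,-0.4],"turn": [0,0,0],"claw": 0.8},{"linear": [0,0,-0.2],"turn": [0,0,0],"claw": 0.8},{"linear": [0,0,-0.1],"turn": [0,0,0],"claw": 0.8},{"linear": [0,0,0],"turn": [0,0,0],"claw": 0.8}])

```text
time: 23.42
position: [0.5111, 0.0595, 0.2455]
tool_rot: [1.475, 2.773, 0.001]
ft_force: [0.2, 0.3, -3.0]
grip_width: 0.409
```

```bash
python3 go.py .4845 -.3326 .245 .4845 -.3326 .134
```

```text
t 23.4167 p [0.5111 0.0595 0.2455] psi 33.97229095653001 tilt [-0.0002  0.0011] f [ 0.2  0.3 -3. ] w 0.4089190214999561
[ 0.4845 -0.3326  0.245 ] [-1.035e+01 -8.040e+00  1.000e-02]
[ 0.4845 -0.3326  0.134 ] [ 0.  -0.   3.7]
```

Call:
move_arm(deltas=[{"linear": [-0.28,-0.2175,0],"turn": [0,0,0],"claw": 0.8},{"linear": [-0.56,-0.435,0],"turn": [0,0,0],"claw": 0.8},{"linear": [-0.56,-0.435,0],"turn": [0,0,0],"claw": 0.8},{"linear": [-0.56,-0.435,0],"turn": [0,0,0],"claw": 0.8},{"linear": [-0.56,-0.435,0],"turn": [0,0,0],"claw": 0.8},{"linear": [-0.56,-0.435,0],"turn": [0,0,0],"claw": 0.8},{"linear": [-0.56,-0.435,0],"turn": [0,0,0],"claw": 0.8},{"linear": [-0.56,-0.435,0],"turn": [0,0,0],"claw": 0.8},{"linear": [-0.56,-0.435,0],"turn": [0,0,0],"claw": 0.8},{"linear": [-0.56,-0.435,0],"turn": [0,0,0],"claw": 0.8},{"linear": [-0.56,-0.435,0],"turn": [0,0,0],"claw": 0.8},{"linear": [-0.56,-0.435,0],"turn": [0,0,0],"claw": 0.8},{"linear": [-0.56,-0.435,0],"turn": [0,0,0],"claw": 0.8},{"linear": [-0.56,-0.435,0],"turn": [0,0,0],"claw": 0.8},{"linear": [-0.56,-0.435,0],"turn": [0,0,0],"claw": 0.8},{"linear": [-0.56,-0.435,0],"turn": [0,0,0],"claw": 0.8},{"linear": [-0.56,-0.435,0],"turn": [0,0,0],"claw": 0.8},{"linear": [-0.56,-0.435,0],"turn": [0,0,0],"claw": 0.8},{"linear": [-0.28,-0.2175,0],"turn": [0,0,0],"claw": 0.8},{"linear": [-0.28,-0.2175,0],"turn": [0,0,0],"claw": 0.8}])

```text
time: 25.08
position: [0.4824, -0.3352, 0.2439]
tool_rot: [-1.478, -2.77, 0.002]
ft_force: [-0.3, 0.7, -3.2]
grip_width: 0.412
```

Call:
move_arm(deltas=[{"linear": [0,0,0],"turn": [0,0,0],"claw": 0.8},{"linear": [0,0,0],"turn": [0,0,0],"claw": 0.8},{"linear": [0,0,0.2],"turn": [0,0,0],"claw": 0.8},{"linear": [0,0,0.4],"turn": [0,0,0],"claw": 0.8},{"linear": [0,0,0.4],"turn": [0,0,0],"claw": 0.8},{"linear": [0,0,0.4],"turn": [0,0,0],"claw": 0.8},{"linear": [0,0,0.4],"turn": [0,0,0],"claw": 0.8},{"linear": [0,0,0.4],"turn": [0,0,0],"claw": 0.8},{"linear": [0,0,0.4],"turn": [0,0,0],"claw": 0.8},{"linear": [0,0,0.4],"turn": [0,0,0],"claw": 0.8},{"linear": [0,0,0.2],"turn": [0,0,0],"claw": 0.8},{"linear": [0,0,0.1],"turn": [0,0,0],"claw": 0.8},{"linear": [0,0,0.1],"turn": [0,0,0],"claw": 0.8},{"linear": [0,0,0.1],"turn": [0,0,0],"claw": 0.8},{"linear": [0,0,0.1],"turn": [0,0,0],"claw": 0.8},{"linear": [0,0,0],"turn": [0,0,0],"claw": 0.8},{"linear": [0,0,0],"turn": [0,0,0],"claw": 0.8}])

```text
time: 26.5
position: [0.4843, -0.3333, 0.137]
tool_rot: [1.476, 2.773, 0.0]
ft_force: [-0.6, -0.6, -2.6]
grip_width: 0.407
```

```bash
python3 go.py .4845 -.3326 .1342
```

```text
t 26.5 p [ 0.4843 -0.3333  0.137 ] psi 33.96678976447087 tilt [-0.0002  0.0003] f [-0.6 -0.6 -2.6] w 0.40745959319670993
[ 0.4845 -0.3326  0.1342] [0.01 0.02 0.09]
```

Call:
move_arm(deltas=[{"linear": [0,0,0.03],"turn": [0,0,0],"claw": 0.8},{"linear": [0,0,0.03],"turn": [0,0,0],"claw": 0.8},{"linear": [0,0,0.03],"turn": [0,0,0],"claw": 0.8},{"linear": [0,0,0.02],"turn": [0,0,0],"claw": 0.8},{"linear": [0,0,0],"turn": [0,0,0],"claw": 0.8},{"linear": [0,0,0],"turn": [0,0,0],"claw": 0.8}])

```text
time: 27.0
position: [0.4844, -0.3333, 0.1342]
tool_rot: [1.475, 2.773, 0.001]
ft_force: [-1.4, 1.2, 3.4]
grip_width: 0.41
```

Call:
move_arm(deltas=[{"linear": [0,0,-0.01],"turn": [0,0,0],"claw": 0.55},{"linear": [0,0,0],"turn": [0,0,0],"claw": 0.5},{"linear": [0,0,0],"turn": [0,0,0],"claw": 0.4},{"linear": [0,0,0],"turn": [0,0,0],"claw": 0.25},{"linear": [0,0,0],"turn": [0,0,0],"claw": 0.2},{"linear": [0,0,-0.1],"turn": [0,0,0],"claw": 0.2},{"linear": [0,0,-0.4],"turn": [0,0,0],"claw": 0.2},{"linear": [0,0,-0.6],"turn": [0,0,0],"claw": 0.2},{"linear": [0,0,-0.6],"turn": [0,0,0],"claw": 0.1},{"linear": [0,0,-0.6],"turn": [0,0,0],"claw": 0},{"linear": [0.3,0.28,0],"turn": [0,0,0],"claw": 0},{"linear": [0.6,0.56,0],"turn": [0,0,0],"claw": 0},{"linear": [0.6,0.56,0],"turn": [0,0,0],"claw": 0},{"linear": [0.6,0.56,0],"turn": [0,0,0],"claw": 0},{"linear": [0.6,0.56,0],"turn": [0,0,0],"claw": 0},{"linear": [0.6,0.56,0],"turn": [0,0,0],"claw": 0},{"linear": [0.6,0.56,0],"turn": [0,0,0],"claw": 0},{"linear": [0.6,0.56,0],"turn": [0,0,0],"claw": 0},{"linear": [0.6,0.56,0],"turn": [0,0,0],"claw": 0},{"linear": [0.6,0.56,0],"turn": [0,0,0],"claw": 0}])

```text
time: 28.67
position: [0.5214, -0.1013, 0.2041]
tool_rot: [1.476, 2.772, 0.002]
ft_force: [-0.0, -0.6, -0.6]
grip_width: 0.998
```

Call:
move_arm(deltas=[{"linear": [0.6,0.56,0],"turn": [0,0,0],"claw": 0},{"linear": [0.6,0.56,0],"turn": [0,0,0],"claw": 0},{"linear": [0.4,0.38,0.2],"turn": [0,0,0],"claw": 0},{"linear": [0.2,0.2,0.4],"turn": [0,0,0],"claw": 0},{"linear": [0,0,0.4],"turn": [0,0,0],"claw": 0},{"linear": [0,0,0.4],"turn": [0,0,0],"claw": 0},{"linear": [0,0,0.2],"turn": [0,0,0],"claw": 0},{"linear": [0,0,0],"turn": [0,0,0],"claw": 0},{"linear": [0,0,0],"turn": [0,0,0],"claw": 0},{"linear": [0,0,0],"turn": [0,0,0],"claw": 0}])

```text
time: 29.5
position: [0.5334, -0.03, 0.1552]
tool_rot: [1.478, 2.772, 0.0]
ft_force: [0.1, 0.2, -0.6]
grip_width: 1.003
```

```bash
python3 go.py .534 -.0255 .065; python3 - <<'E'
from bench import cams
import cv2
im=cams.get_image("scene")["image"];cv2.imwrite("pics/s4.png",cv2.resize(im[120:370,80:400],None,fx=2.4,fy=2.4)[:,:,::-1])
E
```

```text
t 29.5 p [ 0.5334 -0.03    0.1552] psi 33.867935762682215 tilt [-0.0005  0.0005] f [ 0.1  0.2 -0.6] w 1.0029029796585835
[ 0.534  -0.0255  0.065 ] [0.11 0.1  3.01]
```

View pics/s4.png

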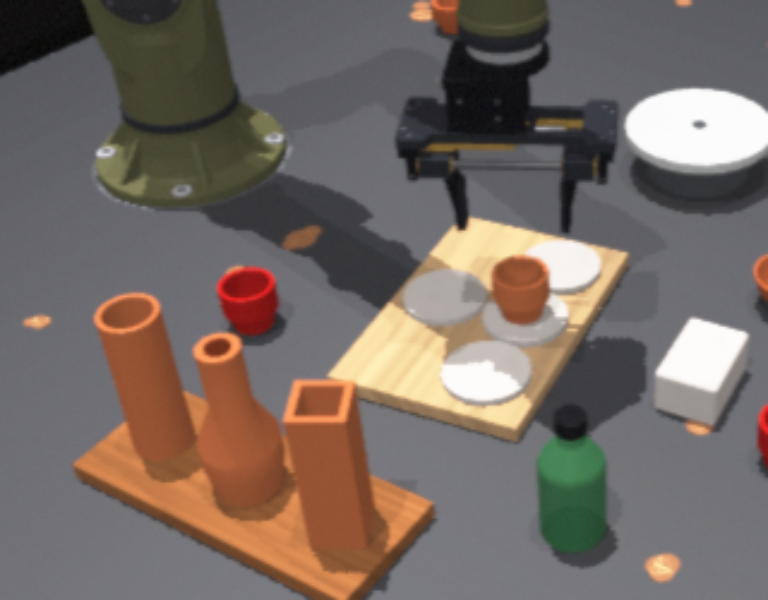

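All three vases are upright on the side board, at crop (150,380), (240,430) and (330,465). The terracotta cup still stands on its centre bat at crop (520,290); it isn't one of the red ones.

Call:
move_arm(deltas=[{"linear": [0.08,0.08,0.2],"turn": [0,0,0],"claw": 0},{"linear": [0,0,0.4],"turn": [0,0,0],"claw": 0},{"linear": [0,0,0.4],"turn": [0,0,0],"claw": 0},{"linear": [0,0,0.4],"turn": [0,0,0],"claw": 0},{"linear": [0,0,0.4],"turn": [0,0,0],"claw": 0},{"linear": [0,0,0.4],"turn": [0,0,0],"claw": 0},{"linear": [0,0,0.4],"turn": [0,0,0],"claw": 0},{"linear": [0,0,0.3],"turn": [0,0,0],"claw": 0},{"linear": [0,0,0.1],"turn": [0,0,0],"claw": 0},{"linear": [0,0,0],"turn": [0,0,0],"claw": 0},{"linear": [0,0,0],"turn": [0,0,0],"claw": 0.1},{"linear": [0,0,0],"turn": [0,0,0],"claw": 0.15}])

```text
time: 30.55
position: [0.5344, -0.0257, 0.0655]
tool_rot: [1.475, 2.772, 0.001]
ft_force: [0.5, 0.0, -0.2]
grip_width: 0.92
```

```bash
python3 go.py .534 -.0255 .065
```

```text
t 30.55 p [ 0.5344 -0.0257  0.0655] psi 33.95985637473644 tilt [-0.0005  0.0012] f [ 0.5  0.  -0.2] w 0.9203041604155716
[ 0.534  -0.0255  0.065 ] [ 0.01 -0.01  0.02]
```

Call:
move_arm(deltas=[{"linear": [0,0,0],"turn": [0,0,0],"claw": 0.2},{"linear": [0,0,0],"turn": [0,0,0],"claw": 0.25},{"linear": [0,0,0],"turn": [0,0,0],"claw": 0.3},{"linear": [0,0,0],"turn": [0,0,0],"claw": 0.35},{"linear": [0,0,0],"turn": [0,0,0],"claw": 0.4},{"linear": [0,0,0],"turn": [0,0,0],"claw": 0.5},{"linear": [0,0,0],"turn": [0,0,0],"claw": 0.6},{"linear": [0,0,0],"turn": [0,0,0],"claw": 0.6}], grip_force=12)

```text
time: 31.22
position: [0.5339, -0.0255, 0.065]
tool_rot: [-1.476, -2.773, -0.0]
ft_force: [-0.8, 0.6, 1.2]
grip_width: 0.647
```

Call:
move_arm(deltas=[{"linear": [0,0,-0.03],"turn": [0,0,0],"claw": 0.6},{"linear": [0,0,-0.1],"turn": [0,0,0],"claw": 0.6},{"linear": [0,0,-0.2],"turn": [0,0,0],"claw": 0.6},{"linear": [0,0,-0.4],"turn": [0,0,0],"claw": 0.6},{"linear": [0,0,-0.4],"turn": [0,0,0],"claw": 0.6},{"linear": [0,0,-0.4],"turn": [0,0,0],"claw": 0.6},{"linear": [0,0,-0.4],"turn": [0,0,0],"claw": 0.6},{"linear": [0,0,-0.4],"turn": [0,0,0],"claw": 0.6},{"linear": [0,0,-0.4],"turn": [0,0,0],"claw": 0.6},{"linear": [0,0,-0.2],"turn": [0,0,0],"claw": 0.6},{"linear": [0,0,0],"turn": [0,0,0],"claw": 0.6}])

```text
time: 32.13
position: [0.535, -0.0255, 0.1547]
tool_rot: [1.474, 2.772, 0.004]
ft_force: [-0.1, -0.7, -1.6]
grip_width: 0.654
```

```bash
python3 go.py .507 .329 .152 .507 .329 .099
```

```text
t 32.1333 p [ 0.535  -0.0255  0.1547] psi 33.978709223769634 tilt [-0.0009  0.0032] f [-0.1 -0.7 -1.6] w 0.6540199915634026
[0.507 0.329 0.152] [10.32  5.83  0.1 ]
[0.507 0.329 0.099] [ 0.   -0.01  1.77]
```

Call:
move_arm(deltas=[{"linear": [0.29,0.164,0],"turn": [0,0,0],"claw": 0.6},{"linear": [0.556,0.314,0],"turn": [0,0,0],"claw": 0.6},{"linear": [0.556,0.314,0],"turn": [0,0,0],"claw": 0.6},{"linear": [0.556,0.314,0],"turn": [0,0,0],"claw": 0.6},{"linear": [0.556,0.314,0],"turn": [0,0,0],"claw": 0.6},{"linear": [0.556,0.314,0],"turn": [0,0,0],"claw": 0.6},{"linear": [0.556,0.314,0],"turn": [0,0,0],"claw": 0.6},{"linear": [0.556,0.314,0],"turn": [0,0,0],"claw": 0.6},{"linear": [0.556,0.314,0],"turn": [0,0,0],"claw": 0.6},{"linear": [0.556,0.314,0],"turn": [0,0,0],"claw": 0.6},{"linear": [0.556,0.314,0],"turn": [0,0,0],"claw": 0.6},{"linear": [0.556,0.314,0],"turn": [0,0,0],"claw": 0.6},{"linear": [0.556,0.314,0],"turn": [0,0,0],"claw": 0.6},{"linear": [0.556,0.314,0],"turn": [0,0,0],"claw": 0.6},{"linear": [0.556,0.314,0],"turn": [0,0,0],"claw": 0.6},{"linear": [0.556,0.314,0],"turn": [0,0,0],"claw": 0.6},{"linear": [0.556,0.314,0],"turn": [0,0,0],"claw": 0.6},{"linear": [0.556,0.314,0],"turn": [0,0,0],"claw": 0.6},{"linear": [0.29,0.164,0],"turn": [0,0,0],"claw": 0.6},{"linear": [0.29,0.164,0],"turn": [0,0,0],"claw": 0.6}])

```text
time: 33.8
position: [0.5052, 0.3304, 0.1522]
tool_rot: [-1.474, -2.774, 0.002]
ft_force: [0.3, 0.1, -1.5]
grip_width: 0.648
```

Call:
move_arm(deltas=[{"linear": [0,0,0],"turn": [0,0,0],"claw": 0.6},{"linear": [0,0,0.2],"turn": [0,0,0],"claw": 0.6},{"linear": [0,0,0.3],"turn": [0,0,0],"claw": 0.6},{"linear": [0,0,0.3],"turn": [0,0,0],"claw": 0.6},{"linear": [0,0,0.3],"turn": [0,0,0],"claw": 0.6},{"linear": [0,0,0.2],"turn": [0,0,0],"claw": 0.6},{"linear": [0,0,0.1],"turn": [0,0,0],"claw": 0.6},{"linear": [0,0,0],"turn": [0,0,0],"claw": 0.6},{"linear": [0,0,0],"turn": [0,0,0],"claw": 0.6},{"linear": [0,0,0],"turn": [0,0,0],"claw": 0.6}])

```text
time: 34.63
position: [0.5062, 0.3291, 0.1112]
tool_rot: [1.476, 2.773, 0.001]
ft_force: [0.3, 0.0, -1.8]
grip_width: 0.651
```

```bash
python3 go.py .507 .329 .099
```

```text
t 34.6333 p [0.5062 0.3291 0.1112] psi 33.96048382143447 tilt [0.    0.001] f [ 0.3  0.  -1.8] w 0.6512907764545016
[0.507 0.329 0.099] [-0.02  0.02  0.41]
```

Call:
move_arm(deltas=[{"linear": [-0.01,0.02,0.1],"turn": [0,0,0],"claw": 0.6},{"linear": [0,0,0.1],"turn": [0,0,0],"claw": 0.6},{"linear": [0,0,0.08],"turn": [0,0,0],"claw": 0.6},{"linear": [0,0,0.05],"turn": [0,0,0],"claw": 0.6},{"linear": [0,0,0.03],"turn": [0,0,0],"claw": 0.6},{"linear": [0,0,0.03],"turn": [0,0,0],"claw": 0.6},{"linear": [0,0,0],"turn": [0,0,0],"claw": 0.6},{"linear": [0,0,0],"turn": [0,0,0],"claw": 0.6}])

```text
time: 35.3
position: [0.5066, 0.3291, 0.0991]
tool_rot: [1.476, 2.773, 0.0]
ft_force: [0.5, 0.2, -2.3]
grip_width: 0.648
```

Call:
move_arm(deltas=[{"linear": [0,0,0.02],"turn": [0,0,0],"claw": 0.6},{"linear": [0,0,0],"turn": [0,0,0],"claw": 0.6},{"linear": [0,0,0],"turn": [0,0,0],"claw": 0.6}])

```text
time: 35.55
position: [0.5067, 0.3291, 0.099]
tool_rot: [-1.476, -2.773, -0.001]
ft_force: [-1.3, -1.2, 3.0]
grip_width: 0.646
```

Call:
move_arm(deltas=[{"linear": [0,0,-0.01],"turn": [0,0,0],"claw": 0.33},{"linear": [0,0,0],"turn": [0,0,0],"claw": 0.3},{"linear": [0,0,0],"turn": [0,0,0],"claw": 0.2},{"linear": [0,0,0],"turn": [0,0,0],"claw": 0.05},{"linear": [0,0,0],"turn": [0,0,0],"claw": 0},{"linear": [0,0,-0.1],"turn": [0,0,0],"claw": 0},{"linear": [0,0,-0.3],"turn": [0,0,0],"claw": 0},{"linear": [0,0,-0.6],"turn": [0,0,0],"claw": 0},{"linear": [0,0,-0.6],"turn": [0,0,0],"claw": 0},{"linear": [0,0,-0.6],"turn": [0,0,0],"claw": 0},{"linear": [0,0,-0.6],"turn": [0,0,0],"claw": 0},{"linear": [0,0,-0.6],"turn": [0,0,0],"claw": 0},{"linear": [0,0,-0.6],"turn": [0,0,0],"claw": 0},{"linear": [-0.3,-0.217,0],"turn": [0,0,0],"claw": 0},{"linear": [-0.6,-0.435,0],"turn": [0,0,0],"claw": 0},{"linear": [-0.7,-0.507,0],"turn": [0,0,0],"claw": 0},{"linear": [-0.7,-0.507,0],"turn": [0,0,0],"claw": 0},{"linear": [-0.7,-0.507,0],"turn": [0,0,0],"claw": 0},{"linear": [-0.7,-0.507,0],"turn": [0,0,0],"claw": 0},{"linear": [-0.7,-0.507,0],"turn": [0,0,0],"claw": 0}])

```text
time: 37.22
position: [0.5006, 0.1641, 0.2186]
tool_rot: [-1.476, -2.773, -0.0]
ft_force: [1.1, -0.1, 0.6]
grip_width: 1.002
```

```bash
python3 go.py .4844 -.3333 .218; python3 - <<'E'
from bench import cams
import cv2
im=cams.get_image("top")["image"];cv2.imwrite("pics/t4.png",cv2.resize(im[200:380,100:560],None,fx=1.7,fy=1.7,interpolation=cv2.INTER_CUBIC)[:,:,::-1])
E
```

```text
t 37.2167 p [0.5006 0.1641 0.2186] psi 33.93485644026244 tilt [ 0.0003 -0.    ] f [ 1.1 -0.1  0.6] w 1.002195402315427
[ 0.4844 -0.3333  0.218 ] [-13.45  -9.7    0.02]
```

View pics/t4.png

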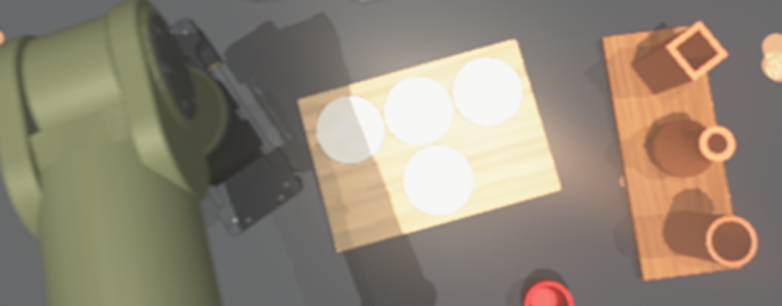

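The three vases stand upright on the side board. The wheel is hidden by the arm here, so I check it later; the empty bats are clear.

Call:
move_arm(deltas=[{"linear": [-0.7,-0.505,0],"turn": [0,0,0],"claw": 0},{"linear": [-0.7,-0.505,0],"turn": [0,0,0],"claw": 0},{"linear": [-0.7,-0.505,0],"turn": [0,0,0],"claw": 0},{"linear": [-0.7,-0.505,0],"turn": [0,0,0],"claw": 0},{"linear": [-0.7,-0.505,0],"turn": [0,0,0],"claw": 0},{"linear": [-0.7,-0.505,0],"turn": [0,0,0],"claw": 0},{"linear": [-0.7,-0.505,0],"turn": [0,0,0],"claw": 0},{"linear": [-0.7,-0.505,0],"turn": [0,0,0],"claw": 0},{"linear": [-0.7,-0.505,0],"turn": [0,0,0],"claw": 0},{"linear": [-0.7,-0.505,0],"turn": [0,0,0],"claw": 0},{"linear": [-0.7,-0.505,0],"turn": [0,0,0],"claw": 0},{"linear": [-0.7,-0.505,0],"turn": [0,0,0],"claw": 0},{"linear": [-0.7,-0.505,0],"turn": [0,0,0],"claw": 0},{"linear": [-0.7,-0.505,0],"turn": [0,0,0],"claw": 0},{"linear": [-0.7,-0.505,0],"turn": [0,0,0],"claw": 0},{"linear": [-0.7,-0.505,0],"turn": [0,0,0],"claw": 0},{"linear": [-0.7,-0.505,0],"turn": [0,0,0],"claw": 0},{"linear": [-0.7,-0.505,0],"turn": [0,0,0],"claw": 0},{"linear": [-0.43,-0.305,0],"turn": [0,0,0],"claw": 0},{"linear": [-0.43,-0.305,0],"turn": [0,0,0],"claw": 0}])

```text
time: 38.93
position: [0.4841, -0.3332, 0.2185]
tool_rot: [-1.478, -2.771, 0.001]
ft_force: [0.8, 0.4, -0.1]
grip_width: 0.999
```

Call:
move_arm(deltas=[{"linear": [0,0,0],"turn": [0,0,0],"claw": 0.1},{"linear": [0,0,0],"turn": [0,0,0],"claw": 0.15},{"linear": [0,0,0],"turn": [0,0,0],"claw": 0.15}], grip_force=20)

```text
time: 39.18
position: [0.4852, -0.3304, 0.2185]
tool_rot: [-1.475, -2.773, -0.001]
ft_force: [-0.9, 0.7, -0.4]
grip_width: 0.882
```

```bash
python3 go.py .4844 -.3333 .1342; python3 - <<'E'
from h import *
from bench import cams
np.set_printoptions(precision=4,suppress=True)
d=cams.get_image("top");cv2.imwrite("pics/t5.png",cv2.resize(d["image"][200:340,110:440],None,fx=2.4,fy=2.4,interpolation=cv2.INTER_CUBIC)[:,:,::-1])
hsv=cv2.cvtColor(d["image"],cv2.COLOR_RGB2HSV).astype(int);yy,xx=np.mgrid[:480,:640]
roi=(xx>265)&(xx<440)&(yy>215)&(yy<355)
for c in blobs(roi&(hsv[...,1]<40)&(hsv[...,2]>150),200): print("bat",c.mean(0),circ(ray(d,c,.026)))
E
```

```text
t 39.1833 p [ 0.4852 -0.3304  0.2185] psi 33.986776824055816 tilt [0.001  0.0005] f [-0.9  0.7 -0.4] w 0.881542179054948
[ 0.4844 -0.3333  0.1342] [-0.07 -0.08  2.81]
bat [348.5654 275.1641] (array([ 0.5203, -0.0287]), np.float64(0.08436358241992879))
```

View pics/t5.png

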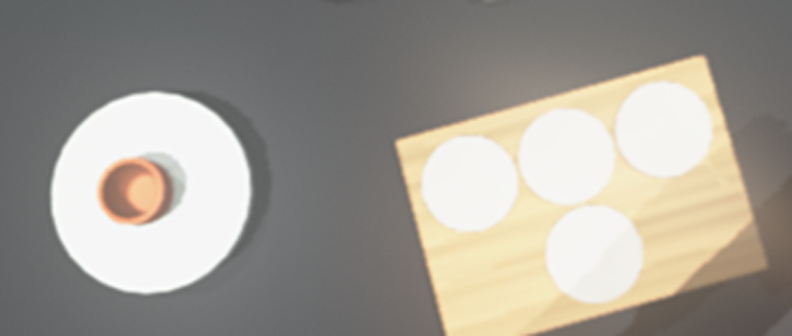

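The cup stands upright on the wheel (crop ~134,191; wheel disc centre ~151,193). I work out the cup's centre and the bat centres.

```bash
python3 - <<'E'
from h import *
np.set_printoptions(precision=4,suppress=True)
d=np.load("top.npz");f=lambda p:np.array([110-.29,200-.29])+np.array(p,float)/2.4
print("cup",ray(d,f((134,191)),.11),"wheel disc",ray(d,f((151,193)),.06))
print("bats l c r f",ray(d,f([(470,183.5),(566,157),(664,129),(595,254)]),.026))
im=cv2.imread("pics/t5.png");hsv=cv2.cvtColor(im,cv2.COLOR_BGR2HSV).astype(int);yy,xx=np.mgrid[:336,:792]
for c in blobs((hsv[...,1]>70)&(xx<300),500):
    w=ray(d,f(c),.11);print(c.min(0),c.max(0),circ(w),cv2.minEnclosingCircle(w.astype(np.float32)))
E
```

```text
cup [[0.5054 0.3257]] wheel disc [[0.5067 0.3295]]
bats l c r f [[ 0.5132  0.0603]
 [ 0.5351 -0.0239]
 [ 0.5584 -0.1099]
 [ 0.4508 -0.0474]]
[ 98 158] [168 223] (array([0.5054, 0.3262]), np.float64(0.02765267766473484)) ((0.5046049356460571, 0.32618269324302673), 0.02936139889061451)
```

Call:
move_arm(deltas=[{"linear": [-0.07,-0.08,0.2],"turn": [0,0,0],"claw": 0.15},{"linear": [0,0,0.4],"turn": [0,0,0],"claw": 0.15},{"linear": [0,0,0.4],"turn": [0,0,0],"claw": 0.15},{"linear": [0,0,0.4],"turn": [0,0,0],"claw": 0.15},{"linear": [0,0,0.4],"turn": [0,0,0],"claw": 0.15},{"linear": [0,0,0.4],"turn": [0,0,0],"claw": 0.15},{"linear": [0,0,0.4],"turn": [0,0,0],"claw": 0.15},{"linear": [0,0,0.15],"turn": [0,0,0],"claw": 0.2},{"linear": [0,0,0.05],"turn": [0,0,0],"claw": 0.25},{"linear": [0,0,0],"turn": [0,0,0],"claw": 0.3},{"linear": [0,0,0],"turn": [0,0,0],"claw": 0.35},{"linear": [0,0,0],"turn": [0,0,0],"claw": 0.4}])

```text
time: 40.23
position: [0.4848, -0.3348, 0.1355]
tool_rot: [1.475, 2.772, 0.0]
ft_force: [-0.2, 0.6, 0.6]
grip_width: 0.653
```

```bash
python3 go.py .4844 -.3333 .1342
```

```text
t 40.2333 p [ 0.4848 -0.3348  0.1355] psi 33.965436055372116 tilt [-0.0011  0.0007] f [-0.2  0.6  0.6] w 0.6530291527186821
[ 0.4844 -0.3333  0.1342] [0.05 0.02 0.04]
```

Call:
move_arm(deltas=[{"linear": [0.05,0.02,0.03],"turn": [0,0,0],"claw": 0.45},{"linear": [0,0,0],"turn": [0,0,0],"claw": 0.5},{"linear": [0,0,0],"turn": [0,0,0],"claw": 0.55},{"linear": [0,0,0],"turn": [0,0,0],"claw": 0.6},{"linear": [0,0,0],"turn": [0,0,0],"claw": 0.7},{"linear": [0,0,0],"turn": [0,0,0],"claw": 0.8},{"linear": [0,0,0],"turn": [0,0,0],"claw": 0.8},{"linear": [0,0,0],"turn": [0,0,0],"claw": 0.8}])

```text
time: 40.9
position: [0.4841, -0.3328, 0.134]
tool_rot: [1.476, 2.773, 0.0]
ft_force: [0.7, 0.1, 0.8]
grip_width: 0.412
```

Call:
move_arm(deltas=[{"linear": [0,0,-0.03],"turn": [0,0,0],"claw": 0.8},{"linear": [0,0,-0.1],"turn": [0,0,0],"claw": 0.8},{"linear": [0,0,-0.2],"turn": [0,0,0],"claw": 0.8},{"linear": [0,0,-0.4],"turn": [0,0,0],"claw": 0.8},{"linear": [0,0,-0.4],"turn": [0,0,0],"claw": 0.8},{"linear": [0,0,-0.4],"turn": [0,0,0],"claw": 0.8},{"linear": [0,0,-0.4],"turn": [0,0,0],"claw": 0.8},{"linear": [0,0,-0.4],"turn": [0,0,0],"claw": 0.8},{"linear": [0,0,-0.3],"turn": [0,0,0],"claw": 0.8},{"linear": [0,0,-0.1],"turn": [0,0,0],"claw": 0.8},{"linear": [0,0,0],"turn": [0,0,0],"claw": 0.8}])

```text
time: 41.82
position: [0.4845, -0.3331, 0.2169]
tool_rot: [1.475, 2.772, 0.001]
ft_force: [0.2, -0.3, -3.2]
grip_width: 0.403
```

```bash
python3 go.py .5132 .0606 .216
```

```text
t 41.8167 p [ 0.4845 -0.3331  0.2169] psi 33.97602801754022 tilt [-0.0014  0.0012] f [ 0.2 -0.3 -3.2] w 0.40323259451891263
[0.5132 0.0606 0.216 ] [10.35  8.13  0.02]
```

Call:
move_arm(deltas=[{"linear": [0.28,0.22,0],"turn": [0,0,0],"claw": 0.8},{"linear": [0.56,0.44,0],"turn": [0,0,0],"claw": 0.8},{"linear": [0.56,0.44,0],"turn": [0,0,0],"claw": 0.8},{"linear": [0.56,0.44,0],"turn": [0,0,0],"claw": 0.8},{"linear": [0.56,0.44,0],"turn": [0,0,0],"claw": 0.8},{"linear": [0.56,0.44,0],"turn": [0,0,0],"claw": 0.8},{"linear": [0.56,0.44,0],"turn": [0,0,0],"claw": 0.8},{"linear": [0.56,0.44,0],"turn": [0,0,0],"claw": 0.8},{"linear": [0.56,0.44,0],"turn": [0,0,0],"claw": 0.8},{"linear": [0.56,0.44,0],"turn": [0,0,0],"claw": 0.8},{"linear": [0.56,0.44,0],"turn": [0,0,0],"claw": 0.8},{"linear": [0.56,0.44,0],"turn": [0,0,0],"claw": 0.8},{"linear": [0.56,0.44,0],"turn": [0,0,0],"claw": 0.8},{"linear": [0.56,0.44,0],"turn": [0,0,0],"claw": 0.8},{"linear": [0.56,0.44,0],"turn": [0,0,0],"claw": 0.8},{"linear": [0.56,0.44,0],"turn": [0,0,0],"claw": 0.8},{"linear": [0.56,0.44,0],"turn": [0,0,0],"claw": 0.8},{"linear": [0.56,0.44,0],"turn": [0,0,0],"claw": 0.8},{"linear": [0.28,0.22,0],"turn": [0,0,0],"claw": 0.8},{"linear": [0.28,0.22,0],"turn": [0,0,0],"claw": 0.8}])

```text
time: 43.48
position: [0.5125, 0.0621, 0.2152]
tool_rot: [-1.474, -2.774, 0.002]
ft_force: [-0.3, 0.4, -2.1]
grip_width: 0.409
```

Call:
move_arm(deltas=[{"linear": [0,0,0],"turn": [0,0,0],"claw": 0.8},{"linear": [0,0,0.2],"turn": [0,0,0],"claw": 0.8},{"linear": [0,0,0.4],"turn": [0,0,0],"claw": 0.8},{"linear": [0,0,0.4],"turn": [0,0,0],"claw": 0.8},{"linear": [0,0,0.4],"turn": [0,0,0],"claw": 0.8},{"linear": [0,0,0.4],"turn": [0,0,0],"claw": 0.8},{"linear": [0,0,0.2],"turn": [0,0,0],"claw": 0.8},{"linear": [0,0,0.1],"turn": [0,0,0],"claw": 0.8},{"linear": [0,0,0],"turn": [0,0,0],"claw": 0.8},{"linear": [0,0,0],"turn": [0,0,0],"claw": 0.8},{"linear": [0,0,0],"turn": [0,0,0],"claw": 0.8},{"linear": [0,0,0],"turn": [0,0,0],"claw": 0.8}])

```text
time: 44.48
position: [0.5135, 0.0615, 0.1534]
tool_rot: [1.475, 2.773, 0.002]
ft_force: [-0.3, 0.3, -2.1]
grip_width: 0.409
```

```bash
python3 go.py .5132 .0606 .142
```

```text
t 44.4833 p [0.5135 0.0615 0.1534] psi 33.97507361087183 tilt [-0.0002  0.0014] f [-0.3  0.3 -2.1] w 0.40872851921315156
[0.5132 0.0606 0.142 ] [-0.02 -0.03  0.38]
```

Call:
move_arm(deltas=[{"linear": [-0.02,-0.02,0.1],"turn": [0,0,0],"claw": 0.8},{"linear": [0,0,0.1],"turn": [0,0,0],"claw": 0.8},{"linear": [0,0,0.08],"turn": [0,0,0],"claw": 0.8},{"linear": [0,0,0.04],"turn": [0,0,0],"claw": 0.8},{"linear": [0,0,0.03],"turn": [0,0,0],"claw": 0.8},{"linear": [0,0,0],"turn": [0,0,0],"claw": 0.8},{"linear": [0,0,0],"turn": [0,0,0],"claw": 0.8}])

```text
time: 45.07
position: [0.5128, 0.0605, 0.1423]
tool_rot: [1.476, 2.773, 0.0]
ft_force: [-0.1, -0.1, -3.3]
grip_width: 0.408
```

Call:
move_arm(deltas=[{"linear": [0,0,0.02],"turn": [0,0,0],"claw": 0.8},{"linear": [0,0,0.02],"turn": [0,0,0],"claw": 0.8},{"linear": [0,0,0],"turn": [0,0,0],"claw": 0.8},{"linear": [0,0,0],"turn": [0,0,0],"claw": 0.8}])

```text
time: 45.4
position: [0.5131, 0.0605, 0.1419]
tool_rot: [-1.476, -2.773, -0.001]
ft_force: [-1.9, -0.9, 5.3]
grip_width: 0.408
```

Call:
move_arm(deltas=[{"linear": [0,0,-0.01],"turn": [0,0,0],"claw": 0.55},{"linear": [0,0,0],"turn": [0,0,0],"claw": 0.5},{"linear": [0,0,0],"turn": [0,0,0],"claw": 0.4},{"linear": [0,0,0],"turn": [0,0,0],"claw": 0.25},{"linear": [0,0,0],"turn": [0,0,0],"claw": 0.2},{"linear": [0,0,-0.1],"turn": [0,0,0],"claw": 0.2},{"linear": [0,0,-0.4],"turn": [0,0,0],"claw": 0.2},{"linear": [0,0,-0.6],"turn": [0,0,0],"claw": 0.2},{"linear": [0,0,-0.6],"turn": [0,0,0],"claw": 0.1},{"linear": [0,0,-0.6],"turn": [0,0,0],"claw": 0},{"linear": [-0.1,-0.13,-0.2],"turn": [0,0,0],"claw": 0},{"linear": [-0.45,-0.567,0],"turn": [0,0,0],"claw": 0},{"linear": [-0.48,-0.605,0],"turn": [0,0,0],"claw": 0},{"linear": [-0.48,-0.605,0],"turn": [0,0,0],"claw": 0},{"linear": [-0.48,-0.605,0],"turn": [0,0,0],"claw": 0},{"linear": [-0.48,-0.605,0],"turn": [0,0,0],"claw": 0},{"linear": [-0.48,-0.605,0],"turn": [0,0,0],"claw": 0},{"linear": [-0.48,-0.605,0],"turn": [0,0,0],"claw": 0},{"linear": [-0.48,-0.605,0],"turn": [0,0,0],"claw": 0},{"linear": [-0.48,-0.605,0],"turn": [0,0,0],"claw": 0}])

```text
time: 47.07
position: [0.4478, -0.143, 0.2163]
tool_rot: [-1.476, -2.773, -0.001]
ft_force: [-0.1, 0.5, 1.1]
grip_width: 1.001
```

Call:
move_arm(deltas=[{"linear": [-0.48,-0.605,0],"turn": [0,0,0],"claw": 0},{"linear": [-0.48,-0.605,0],"turn": [0,0,0],"claw": 0},{"linear": [-0.48,-0.605,0],"turn": [0,0,0],"claw": 0},{"linear": [-0.48,-0.605,0],"turn": [0,0,0],"claw": 0},{"linear": [-0.48,-0.605,0],"turn": [0,0,0],"claw": 0},{"linear": [-0.48,-0.605,0],"turn": [0,0,0],"claw": 0},{"linear": [-0.48,-0.605,0],"turn": [0,0,0],"claw": 0},{"linear": [-0.48,-0.605,0],"turn": [0,0,0],"claw": 0},{"linear": [-0.32,-0.41,0],"turn": [0,0,0],"claw": 0},{"linear": [-0.2,-0.25,0],"turn": [0,0,0],"claw": 0},{"linear": [0,0,0],"turn": [0,0,0],"claw": 0},{"linear": [0,0,0],"turn": [0,0,0],"claw": 0},{"linear": [0,0,0],"turn": [0,0,0],"claw": 0}])

```text
time: 48.15
position: [0.385, -0.3414, 0.2162]
tool_rot: [-1.475, -2.774, -0.001]
ft_force: [1.1, -0.8, -0.0]
grip_width: 1.003
```

```bash
python3 go.py .3848 -.344 .1296
```

```text
t 48.15 p [ 0.385  -0.3414  0.2162] psi 34.00014578795657 tilt [0.0007 0.0006] f [ 1.1 -0.8 -0. ] w 1.0030911315733306
[ 0.3848 -0.344   0.1296] [-0.07 -0.05  2.89]
```

Call:
move_arm(deltas=[{"linear": [-0.05,-0.04,0.2],"turn": [0,0,0],"claw": 0},{"linear": [0,0,0.4],"turn": [0,0,0],"claw": 0},{"linear": [0,0,0.4],"turn": [0,0,0],"claw": 0},{"linear": [0,0,0.4],"turn": [0,0,0],"claw": 0},{"linear": [0,0,0.4],"turn": [0,0,0],"claw": 0},{"linear": [0,0,0.4],"turn": [0,0,0],"claw": 0},{"linear": [0,0,0.4],"turn": [0,0,0],"claw": 0},{"linear": [0,0,0.2],"turn": [0,0,0],"claw": 0},{"linear": [0,0,0.09],"turn": [0,0,0],"claw": 0.1},{"linear": [0,0,0],"turn": [0,0,0],"claw": 0.15},{"linear": [0,0,0],"turn": [0,0,0],"claw": 0.2},{"linear": [0,0,0],"turn": [0,0,0],"claw": 0.25}])

```text
time: 49.15
position: [0.3851, -0.3445, 0.1302]
tool_rot: [1.475, 2.772, 0.0]
ft_force: [0.4, 1.4, 0.3]
grip_width: 0.803
```

```bash
python3 go.py .3848 -.344 .1296
```

```text
t 49.15 p [ 0.3851 -0.3445  0.1302] psi 33.958186464009785 tilt [-0.001   0.0007] f [0.4 1.4 0.3] w 0.8032661835390983
[ 0.3848 -0.344   0.1296] [0.02 0.   0.02]
```

Call:
move_arm(deltas=[{"linear": [0.01,0,0.01],"turn": [0,0,0],"claw": 0.3},{"linear": [0,0,0],"turn": [0,0,0],"claw": 0.35},{"linear": [0,0,0],"turn": [0,0,0],"claw": 0.4},{"linear": [0,0,0],"turn": [0,0,0],"claw": 0.45},{"linear": [0,0,0],"turn": [0,0,0],"claw": 0.55},{"linear": [0,0,0],"turn": [0,0,0],"claw": 0.7},{"linear": [0,0,0],"turn": [0,0,0],"claw": 0.7},{"linear": [0,0,0],"turn": [0,0,0],"claw": 0.7}])

```text
time: 49.82
position: [0.3845, -0.344, 0.1295]
tool_rot: [1.476, 2.773, 0.0]
ft_force: [-1.4, 0.1, 2.4]
grip_width: 0.592
```

Call:
move_arm(deltas=[{"linear": [0,0,-0.03],"turn": [0,0,0],"claw": 0.7},{"linear": [0,0,-0.1],"turn": [0,0,0],"claw": 0.7},{"linear": [0,0,-0.2],"turn": [0,0,0],"claw": 0.7},{"linear": [0,0,-0.4],"turn": [0,0,0],"claw": 0.7},{"linear": [0,0,-0.4],"turn": [0,0,0],"claw": 0.7},{"linear": [0,0,-0.4],"turn": [0,0,0],"claw": 0.7},{"linear": [0,0,-0.4],"turn": [0,0,0],"claw": 0.7},{"linear": [0,0,-0.4],"turn": [0,0,0],"claw": 0.7},{"linear": [0,0,-0.2],"turn": [0,0,0],"claw": 0.7},{"linear": [0,0,-0.1],"turn": [0,0,0],"claw": 0.7},{"linear": [0,0,0],"turn": [0,0,0],"claw": 0.7}])

```text
time: 50.73
position: [0.3849, -0.3439, 0.2088]
tool_rot: [1.475, 2.773, 0.001]
ft_force: [0.5, -1.0, -3.4]
grip_width: 0.596
```

```bash
python3 go.py .4507 -.047 .208 .4507 -.047 .1376
```

```text
t 50.7333 p [ 0.3849 -0.3439  0.2088] psi 33.98609071925096 tilt [-0.0007  0.0012] f [ 0.5 -1.  -3.4] w 0.5960746722474368
[ 0.4507 -0.047   0.208 ] [6.98 7.35 0.03]
[ 0.4507 -0.047   0.1376] [ 0.   -0.    2.35]
```

Call:
move_arm(deltas=[{"linear": [0.24,0.253,0],"turn": [0,0,0],"claw": 0.7},{"linear": [0.417,0.44,0],"turn": [0,0,0],"claw": 0.7},{"linear": [0.417,0.44,0],"turn": [0,0,0],"claw": 0.7},{"linear": [0.417,0.44,0],"turn": [0,0,0],"claw": 0.7},{"linear": [0.417,0.44,0],"turn": [0,0,0],"claw": 0.7},{"linear": [0.417,0.44,0],"turn": [0,0,0],"claw": 0.7},{"linear": [0.417,0.44,0],"turn": [0,0,0],"claw": 0.7},{"linear": [0.417,0.44,0],"turn": [0,0,0],"claw": 0.7},{"linear": [0.417,0.44,0],"turn": [0,0,0],"claw": 0.7},{"linear": [0.417,0.44,0],"turn": [0,0,0],"claw": 0.7},{"linear": [0.417,0.44,0],"turn": [0,0,0],"claw": 0.7},{"linear": [0.417,0.44,0],"turn": [0,0,0],"claw": 0.7},{"linear": [0.417,0.44,0],"turn": [0,0,0],"claw": 0.7},{"linear": [0.417,0.44,0],"turn": [0,0,0],"claw": 0.7},{"linear": [0.417,0.44,0],"turn": [0,0,0],"claw": 0.7},{"linear": [0.417,0.44,0],"turn": [0,0,0],"claw": 0.7},{"linear": [0.24,0.253,0],"turn": [0,0,0],"claw": 0.7},{"linear": [0.24,0.253,0],"turn": [0,0,0],"claw": 0.7},{"linear": [0,0,0],"turn": [0,0,0],"claw": 0.7},{"linear": [0,0,0.2],"turn": [0,0,0],"claw": 0.7}])

```text
time: 52.4
position: [0.4514, -0.0474, 0.2027]
tool_rot: [1.474, 2.772, 0.0]
ft_force: [0.6, -0.5, -3.2]
grip_width: 0.596
```

Call:
move_arm(deltas=[{"linear": [0,0,0.4],"turn": [0,0,0],"claw": 0.7},{"linear": [0,0,0.4],"turn": [0,0,0],"claw": 0.7},{"linear": [0,0,0.4],"turn": [0,0,0],"claw": 0.7},{"linear": [0,0,0.4],"turn": [0,0,0],"claw": 0.7},{"linear": [0,0,0.2],"turn": [0,0,0],"claw": 0.7},{"linear": [0,0,0],"turn": [0,0,0],"claw": 0.7},{"linear": [0,0,0],"turn": [0,0,0],"claw": 0.7},{"linear": [0,0,0],"turn": [0,0,0],"claw": 0.7},{"linear": [0,0,0],"turn": [0,0,0],"claw": 0.7}])

```text
time: 53.15
position: [0.4513, -0.0471, 0.149]
tool_rot: [1.475, 2.772, 0.002]
ft_force: [-0.2, 0.0, -3.6]
grip_width: 0.594
```

```bash
python3 go.py .4507 -.047 .1376
```

```text
t 53.15 p [ 0.4513 -0.0471  0.149 ] psi 33.95277424805374 tilt [-0.0006  0.0014] f [-0.2  0.  -3.6] w 0.5939416157328481
[ 0.4507 -0.047   0.1376] [ 0.02 -0.02  0.38]
```

Call:
move_arm(deltas=[{"linear": [0.01,-0.01,0.1],"turn": [0,0,0],"claw": 0.7},{"linear": [0,0,0.1],"turn": [0,0,0],"claw": 0.7},{"linear": [0,0,0.08],"turn": [0,0,0],"claw": 0.7},{"linear": [0,0,0.04],"turn": [0,0,0],"claw": 0.7},{"linear": [0,0,0.03],"turn": [0,0,0],"claw": 0.7},{"linear": [0,0,0],"turn": [0,0,0],"claw": 0.7},{"linear": [0,0,0],"turn": [0,0,0],"claw": 0.7}])

```text
time: 53.73
position: [0.4503, -0.0468, 0.1377]
tool_rot: [1.476, 2.773, 0.0]
ft_force: [0.1, -0.3, -3.7]
grip_width: 0.592
```

Call:
move_arm(deltas=[{"linear": [0,0,0.02],"turn": [0,0,0],"claw": 0.7},{"linear": [0,0,0.02],"turn": [0,0,0],"claw": 0.7},{"linear": [0,0,0],"turn": [0,0,0],"claw": 0.7},{"linear": [0,0,0],"turn": [0,0,0],"claw": 0.7}])

```text
time: 54.07
position: [0.4506, -0.047, 0.1375]
tool_rot: [1.476, 2.773, 0.001]
ft_force: [-2.3, 0.0, 6.1]
grip_width: 0.593
```

Call:
move_arm(deltas=[{"linear": [0,0,-0.02],"turn": [0,0,0],"claw": 0.38},{"linear": [0,0,0],"turn": [0,0,0],"claw": 0.34},{"linear": [0,0,0],"turn": [0,0,0],"claw": 0.25},{"linear": [0,0,0],"turn": [0,0,0],"claw": 0.1},{"linear": [0,0,0],"turn": [0,0,0],"claw": 0.05},{"linear": [0,0,-0.1],"turn": [0,0,0],"claw": 0},{"linear": [0,0,-0.3],"turn": [0,0,0],"claw": 0},{"linear": [0,0,-0.6],"turn": [0,0,0],"claw": 0},{"linear": [0,0,-0.6],"turn": [0,0,0],"claw": 0},{"linear": [0,0,-0.6],"turn": [0,0,0],"claw": 0},{"linear": [0,0,-0.2],"turn": [0,0,0],"claw": 0},{"linear": [-0.3,-0.04,0],"turn": [0,0,0],"claw": 0},{"linear": [-0.7,-0.1,0],"turn": [0,0,0],"claw": 0},{"linear": [-0.7,-0.1,0],"turn": [0,0,0],"claw": 0},{"linear": [-0.7,-0.1,0],"turn": [0,0,0],"claw": 0},{"linear": [-0.7,-0.1,0],"turn": [0,0,0],"claw": 0},{"linear": [-0.7,-0.1,0],"turn": [0,0,0],"claw": 0},{"linear": [-0.7,-0.1,0],"turn": [0,0,0],"claw": 0},{"linear": [-0.7,-0.1,0],"turn": [0,0,0],"claw": 0},{"linear": [-0.7,-0.1,0],"turn": [0,0,0],"claw": 0}])

```text
time: 55.73
position: [0.5287, -0.2084, 0.209]
tool_rot: [-1.475, -2.774, 0.0]
ft_force: [-0.3, 0.0, 1.2]
grip_width: 0.999
```

Call:
move_arm(deltas=[{"linear": [-0.7,-0.1,0],"turn": [0,0,0],"claw": 0},{"linear": [-0.7,-0.1,0],"turn": [0,0,0],"claw": 0},{"linear": [-0.7,-0.1,0],"turn": [0,0,0],"claw": 0},{"linear": [-0.7,-0.1,0],"turn": [0,0,0],"claw": 0},{"linear": [-0.7,-0.1,0],"turn": [0,0,0],"claw": 0},{"linear": [-0.45,-0.06,0],"turn": [0,0,0],"claw": 0},{"linear": [-0.2,-0.03,0],"turn": [0,0,0],"claw": 0},{"linear": [0,0,0],"turn": [0,0,0],"claw": 0},{"linear": [0,0,0],"turn": [0,0,0],"claw": 0},{"linear": [0,0,0],"turn": [0,0,0],"claw": 0}])

```text
time: 56.57
position: [0.5831, -0.3197, 0.209]
tool_rot: [-1.474, -2.774, -0.002]
ft_force: [-1.1, 0.3, -0.3]
grip_width: 0.999
```

```bash
python3 go.py .5838 -.321 .1301
```

```text
t 56.5667 p [ 0.5831 -0.3197  0.209 ] psi 34.02402346433524 tilt [0.0011 0.0006] f [-1.1  0.3 -0.3] w 0.9991806058900405
[ 0.5838 -0.321   0.1301] [-0.05 -0.01  2.63]
```

Call:
move_arm(deltas=[{"linear": [-0.03,0,0.2],"turn": [0,0,0],"claw": 0},{"linear": [0,0,0.4],"turn": [0,0,0],"claw": 0},{"linear": [0,0,0.4],"turn": [0,0,0],"claw": 0},{"linear": [0,0,0.4],"turn": [0,0,0],"claw": 0},{"linear": [0,0,0.4],"turn": [0,0,0],"claw": 0},{"linear": [0,0,0.4],"turn": [0,0,0],"claw": 0},{"linear": [0,0,0.3],"turn": [0,0,0],"claw": 0},{"linear": [0,0,0.13],"turn": [0,0,0],"claw": 0.1},{"linear": [0,0,0],"turn": [0,0,0],"claw": 0.2},{"linear": [0,0,0],"turn": [0,0,0],"claw": 0.25},{"linear": [0,0,0],"turn": [0,0,0],"claw": 0.3},{"linear": [0,0,0],"turn": [0,0,0],"claw": 0.35},{"linear": [0,0,0],"turn": [0,0,0],"claw": 0.4},{"linear": [0,0,0],"turn": [0,0,0],"claw": 0.45},{"linear": [0,0,0],"turn": [0,0,0],"claw": 0.5},{"linear": [0,0,0],"turn": [0,0,0],"claw": 0.6},{"linear": [0,0,0],"turn": [0,0,0],"claw": 0.8},{"linear": [0,0,0],"turn": [0,0,0],"claw": 0.8},{"linear": [0,0,0],"turn": [0,0,0],"claw": 0.8}])

```text
time: 58.15
position: [0.5839, -0.3216, 0.1305]
tool_rot: [1.475, 2.773, 0.0]
ft_force: [1.4, 1.6, 1.1]
grip_width: 0.533
```

Call:
move_arm(deltas=[{"linear": [0,0,-0.03],"turn": [0,0,0],"claw": 0.8},{"linear": [0,0,-0.1],"turn": [0,0,0],"claw": 0.8},{"linear": [0,0,-0.2],"turn": [0,0,0],"claw": 0.8},{"linear": [0,0,-0.4],"turn": [0,0,0],"claw": 0.8},{"linear": [0,0,-0.4],"turn": [0,0,0],"claw": 0.8},{"linear": [0,0,-0.4],"turn": [0,0,0],"claw": 0.8},{"linear": [0,0,-0.4],"turn": [0,0,0],"claw": 0.8},{"linear": [0,0,-0.4],"turn": [0,0,0],"claw": 0.8},{"linear": [0,0,-0.2],"turn": [0,0,0],"claw": 0.8},{"linear": [0,0,-0.1],"turn": [0,0,0],"claw": 0.8},{"linear": [0,0,0],"turn": [0,0,0],"claw": 0.8}])

```text
time: 59.07
position: [0.5839, -0.3219, 0.2101]
tool_rot: [1.475, 2.772, 0.001]
ft_force: [-0.5, -0.3, -3.7]
grip_width: 0.532
```

```bash
python3 go.py .5582 -.1097 .208 .5582 -.1097 .138
```

```text
t 59.0667 p [ 0.5839 -0.3219  0.2101] psi 33.9691050236684 tilt [-0.001   0.0009] f [-0.5 -0.3 -3.7] w 0.5324209276537806
[ 0.5582 -0.1097  0.208 ] [6.34 3.24 0.07]
[ 0.5582 -0.1097  0.138 ] [ 0.   -0.    2.33]
```

Call:
move_arm(deltas=[{"linear": [0.24,0.123,0],"turn": [0,0,0],"claw": 0.8},{"linear": [0.468,0.239,0],"turn": [0,0,0],"claw": 0.8},{"linear": [0.468,0.239,0],"turn": [0,0,0],"claw": 0.8},{"linear": [0.468,0.239,0],"turn": [0,0,0],"claw": 0.8},{"linear": [0.468,0.239,0],"turn": [0,0,0],"claw": 0.8},{"linear": [0.468,0.239,0],"turn": [0,0,0],"claw": 0.8},{"linear": [0.468,0.239,0],"turn": [0,0,0],"claw": 0.8},{"linear": [0.468,0.239,0],"turn": [0,0,0],"claw": 0.8},{"linear": [0.468,0.239,0],"turn": [0,0,0],"claw": 0.8},{"linear": [0.468,0.239,0],"turn": [0,0,0],"claw": 0.8},{"linear": [0.468,0.239,0],"turn": [0,0,0],"claw": 0.8},{"linear": [0.468,0.239,0],"turn": [0,0,0],"claw": 0.8},{"linear": [0.468,0.239,0],"turn": [0,0,0],"claw": 0.8},{"linear": [0.24,0.123,0],"turn": [0,0,0],"claw": 0.8},{"linear": [0.24,0.123,0],"turn": [0,0,0],"claw": 0.8},{"linear": [0,0,0],"turn": [0,0,0],"claw": 0.8},{"linear": [0,0,0.2],"turn": [0,0,0],"claw": 0.8}])

```text
time: 60.48
position: [0.5587, -0.11, 0.2039]
tool_rot: [1.474, 2.772, 0.001]
ft_force: [0.2, -0.2, -3.5]
grip_width: 0.53
```

Call:
move_arm(deltas=[{"linear": [0,0,0.4],"turn": [0,0,0],"claw": 0.8},{"linear": [0,0,0.4],"turn": [0,0,0],"claw": 0.8},{"linear": [0,0,0.4],"turn": [0,0,0],"claw": 0.8},{"linear": [0,0,0.4],"turn": [0,0,0],"claw": 0.8},{"linear": [0,0,0.2],"turn": [0,0,0],"claw": 0.8},{"linear": [0,0,0],"turn": [0,0,0],"claw": 0.8},{"linear": [0,0,0],"turn": [0,0,0],"claw": 0.8},{"linear": [0,0,0],"turn": [0,0,0],"claw": 0.8},{"linear": [0,0,0],"turn": [0,0,0],"claw": 0.8}])

```text
time: 61.23
position: [0.5586, -0.1099, 0.1499]
tool_rot: [1.475, 2.772, 0.001]
ft_force: [0.0, 0.4, -4.3]
grip_width: 0.531
```

```bash
python3 go.py .5582 -.1097 .1384
```

```text
t 61.2333 p [ 0.5586 -0.1099  0.1499] psi 33.96997802512382 tilt [-0.0008  0.0012] f [ 0.   0.4 -4.3] w 0.5314484669640388
[ 0.5582 -0.1097  0.1384] [ 0.01 -0.01  0.38]
```

Call:
move_arm(deltas=[{"linear": [0.01,0,0.1],"turn": [0,0,0],"claw": 0.8},{"linear": [0,0,0.1],"turn": [0,0,0],"claw": 0.8},{"linear": [0,0,0.08],"turn": [0,0,0],"claw": 0.8},{"linear": [0,0,0.04],"turn": [0,0,0],"claw": 0.8},{"linear": [0,0,0.03],"turn": [0,0,0],"claw": 0.8},{"linear": [0,0,0],"turn": [0,0,0],"claw": 0.8},{"linear": [0,0,0],"turn": [0,0,0],"claw": 0.8}])

```text
time: 61.82
position: [0.5579, -0.1095, 0.1387]
tool_rot: [1.476, 2.773, 0.0]
ft_force: [-1.3, -0.5, -2.8]
grip_width: 0.53
```

Call:
move_arm(deltas=[{"linear": [0,0,0.02],"turn": [0,0,0],"claw": 0.8},{"linear": [0,0,0.02],"turn": [0,0,0],"claw": 0.8},{"linear": [0,0,0],"turn": [0,0,0],"claw": 0.8},{"linear": [0,0,0],"turn": [0,0,0],"claw": 0.8}])

```text
time: 62.15
position: [0.5581, -0.1096, 0.1384]
tool_rot: [1.476, 2.773, 0.001]
ft_force: [-2.8, 1.0, 5.8]
grip_width: 0.53
```

Call:
move_arm(deltas=[{"linear": [0,0,-0.02],"turn": [0,0,0],"claw": 0.42},{"linear": [0,0,0],"turn": [0,0,0],"claw": 0.38},{"linear": [0,0,0],"turn": [0,0,0],"claw": 0.3},{"linear": [0,0,0],"turn": [0,0,0],"claw": 0.15},{"linear": [0,0,0],"turn": [0,0,0],"claw": 0.1},{"linear": [0,0,-0.1],"turn": [0,0,0],"claw": 0.1},{"linear": [0,0,-0.3],"turn": [0,0,0],"claw": 0.1},{"linear": [0,0,-0.6],"turn": [0,0,0],"claw": 0.1},{"linear": [0,0,-0.6],"turn": [0,0,0],"claw": 0},{"linear": [0,0,-0.6],"turn": [0,0,0],"claw": 0},{"linear": [0,0,-0.6],"turn": [0,0,0],"claw": 0},{"linear": [-0.3,-0.3,0],"turn": [0,0,0],"claw": 0},{"linear": [-0.6,-0.4,0],"turn": [0,0,0],"claw": 0},{"linear": [-0.6,-0.4,0],"turn": [0,0,0],"claw": 0},{"linear": [-0.6,-0.4,0],"turn": [0,0,0],"claw": 0},{"linear": [-0.6,-0.4,0],"turn": [0,0,0],"claw": 0},{"linear": [-0.6,-0.4,0],"turn": [0,0,0],"claw": 0},{"linear": [-0.6,-0.4,0],"turn": [0,0,0],"claw": 0},{"linear": [-0.6,-0.4,0],"turn": [0,0,0],"claw": 0},{"linear": [-0.6,-0.4,0],"turn": [0,0,0],"claw": 0}])

```text
time: 63.82
position: [0.5556, -0.2968, 0.2219]
tool_rot: [-1.476, -2.773, 0.001]
ft_force: [0.5, 0.2, -0.7]
grip_width: 1.005
```

```bash
python3 - <<'E'
from bench import cams
import cv2
im=cams.get_image("top")["image"];cv2.imwrite("pics/t6.png",cv2.resize(im[200:350,120:440],None,fx=2.5,fy=2.5,interpolation=cv2.INTER_CUBIC)[:,:,::-1])
im=cams.get_image("scene")["image"];cv2.imwrite("pics/s6.png",cv2.resize(im[120:350,160:480],None,fx=2.5,fy=2.5,interpolation=cv2.INTER_CUBIC)[:,:,::-1])
E
```

```text
(no output)
```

View pics/t6.png

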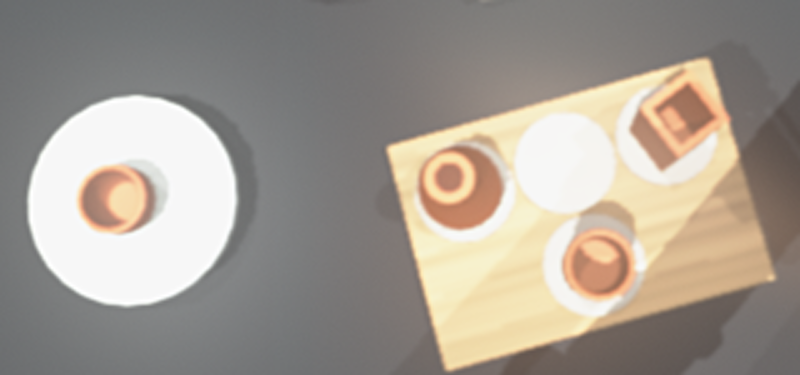

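View pics/s6.png

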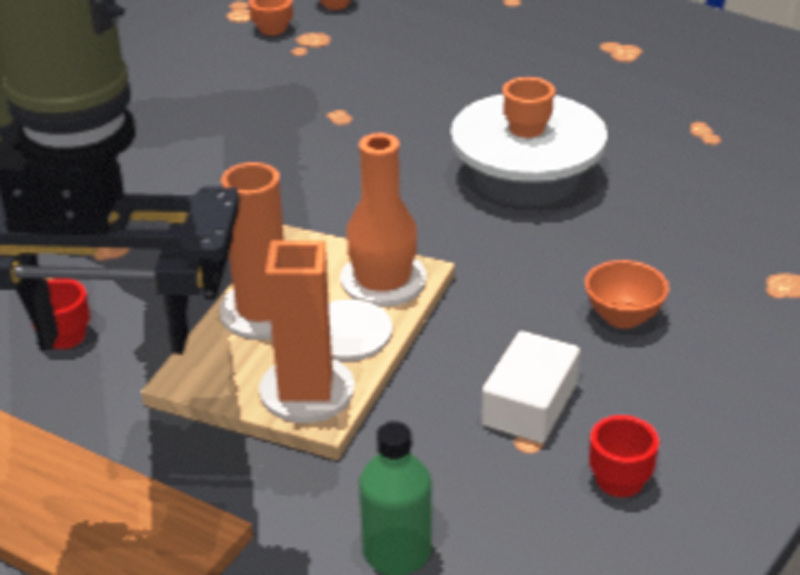

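```bash
python3 - <<'E'
from h import *
np.set_printoptions(precision=4,suppress=True)
d=np.load("top.npz");f=lambda p:np.array([120-.3,200-.3])+np.array(p,float)/2.5
s=np.load("scene.npz");g=lambda p:np.array([160-.3,120-.3])+np.array(p,float)/2.5
B=dict(bottle=(.5132,.0606),cyl=(.4507,-.047),cup=(.507,.3295),square=(.5582,-.1097))
for n,p,q,z in(("bottle",(449,178),(379,144),.176),("cyl",(598.5,265),(251.5,178.5),.171),("cup",(115,199),(528.5,93),.11)):
    print(n,"off mm top/scene",(ray(d,f(p),z)-B[n])*1e3,(ray(s,g(q),z)-B[n])*1e3)
a=ray(d,f([(684,71),(728,121),(678,157),(640,107)]),.166).mean(0);b=ray(s,g([(273,242),(327,244),(322,272),(266,270)]),.166).mean(0)
print("square",(a-B["square"])*1e3,(b-B["square"])*1e3)
E
```

```text
bottle off mm top/scene [[-0.4946  0.0334]] [[ 0.4078 -2.789 ]]
cyl off mm top/scene [[-0.8488  2.3094]] [[ 1.6759 -1.7955]]
cup off mm top/scene [[-1.6474 -4.0772]] [[ 3.2501 -9.5096]]
square [-0.8033  1.9793] [ 0.3002 -0.8283]
```

The cup is within a few mm of the wheel centre. When it was let go the TCP, and so the jaw centre, stood at the wheel centre. The vases are within about 3 mm of their bat centres. I'm handing in.

```bash
python3 -c "
from bench import ctrl
print(ctrl.close_job(), ctrl.get_state()['time'])"
```

```text
the job is handed in; nothing more can be done
the job is handed in; nothing more can be done
```

The job is handed in at about 64 s of the 136 s. I moved all three vases to the side board first, then set the cup on the banding wheel. After that I put each vase back on its own bat: bottle left, cylinder front, square right. Every set-down stayed at about 6 N or less at the wrist.

**Vases:** in the last pictures all three stand upright. They measure within about 3 mm of their bat centres in both views.

**Cup:** it stands upright on the wheel. The two views disagree on how well it is centred: about 4 mm off in the top view and about 10 mm off in the scene view. That second figure rests on a rough reading of the rim. When I let the cup go the gripper stood within 1 mm of the measured centre of the wheel. So I left the cup alone rather than move it after the vases were back.

**Other things:** I touched neither the bystanders nor the red look-alike cups, and the last pictures show nothing tipped over. I compared their places only by eye.

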